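# Stack strips in the glue press and close its cam

### The arm

A 6-joint arm with a two-finger parallel gripper is mounted at the origin on the work surface; the furniture and walls round the work are solid. World frame = base frame: x ahead of the robot, y to its left, z up, the work surface at z = 0. Lengths are in m, angles in degrees, forces in N, time in s.
With the tool pointing down it reaches from about 0.375 to 0.9 m from the base axis. Payload 3.1 kg.
Tool frame: the origin (TCP) lies on the centre line of the jaws, within the pads' length; the fingertips stand finger_overhang ahead of it and the grasp point (between the pads) lies 5 mm behind it (finger_overhang is the distance from the TCP to the fingertips, in m); z points along the fingers, y is the line along which they close (so a half turn about z gives the same grasp; the last joint's range is limited). The gripper opens to 87 mm and grips with 3 to 60 N. Pads are 19 mm wide; open, the fingers measure 117 mm over their backs; the gripper's body (75 mm by 190 mm) begins 51 mm behind the grasp point.
Start: joints at [63.799, 30.224, 82.088, -0, 67.689, -10.227], TCP at [0.172, 0.601, 0.237] pointing down, gripper open.
Joint ranges: [-176.69, 176.69], [-43.24, 126.21], [12.49, 139.97], [-82, 262], [0, 151.66], [-163.58, 163.58]. Speed limits (degrees/s): [159.86, 159.86, 180, 180, 180, 180].

### API

Orientations are given as a 3x3 rotation matrix whose columns are the frame's x, y, z axes.
In Python, from rig import read_state, capture, calibration, hand_in, finger_overhang gives the robot as it stands.
- The arm moves only by the tool send_rows, never from a script. Its argument "plan" is a list of rows, each a list of 5 numbers: the closure in counts, from 0 (fully open) to 255 (shut), then the shift along the tool's x, y, z in m, then the turn about the tool's z in rad. A call has 1 to 20 rows; each row shifts and turns the commanded pose from where the row before left it, along the tool's axes as they then stand; what a row does not reach is not made up. A row lasts 1/12 s, in which the tool goes at most 41.7 mm and 7.16 degrees, less where a joint would pass 70% of its speed; a pose out of reach is approached as far as the arm can. A call is refused whole if a number of a shift passes 0.0417 or a number of a turn 0.125, either way. A call with a gripper value outside its range is refused whole. The fingers move at their own pace and stop on an object; the grip force is fixed at half the most. Time passes only in rows, so rows that do not move let the fingers close. It gives the time, the measured TCP pose, the force, the opening and the grip force at its end, in the units of the state.
- read_state(): the state, without advancing time (a new reading comes with each control period).
- capture(name): name is "scene" or "top"; returns (picture, depth): 480x640x3 uint8, blue, green, red; 480x640 float32, m along the optical axis (not along the pixel's ray), 0 where there is no reading.
- calibration(name): a dict with "fx", "fy", "cx", "cy" (pixels), "xyz" and "rotation" of the camera in the world. Camera axes: x right, y down, z forward; pixel columns grow to the right and rows downward; lengths in m; the calibration is good to about 2 mm. A picture is of the moment at which its call begins. calibration takes no time and is no camera call.
- hand_in(): hands the job in; it is judged then, once.
The state is a dict: "time_s": time; "joint_positions": joint angles; "qvel": joint speeds; "tau": joint torques, N m; "position": TCP position; "tcp_rot": TCP orientation; "force": force on the tool from outside, world axes, zero at the start; "moment": the same for the moment, N m; "opening": opening from 0.0 (shut) to 1.0 (fully open); "grasp_force": force on a finger pad.
Only numpy, scipy, OpenCV 4.12 (cv2) and the standard library are available. Lean on these libraries where they do the work, as an engineer would, in place of code of your own. Each camera call takes 0.05 s, during which the arm holds its last target. There are 200 camera calls.

### The job

Press the blank: swing the red press arm well clear, stack all the wooden strips lying about flat on the white bed between the guide posts, in any order, and lay the blue pressing block on top. Then swing the arm back so that its pad is centred over the bed (the lever may need opening first for the pad to clear the stack) and turn the cam lever just far enough for the pad to bear on the block with its spring pushed in about 3 mm, never overrunning it to 8 mm. Leave the glue bottle and the tape roll alone.

Things in the scene. Friction and masses are not known exactly. Their poses are not given: they have to be found in the camera images.
- strip_1: loose pale wooden strip 40 x 120 x 8 mm (x, y, z), 40 g; origin at the centre of its underside, z up, y along its length; lies flat on the bench at the start; may be absent
- strip_2: loose dark wooden strip 40 x 120 x 8 mm (x, y, z), 40 g; origin at the centre of its underside, z up, y along its length; lies flat on the bench at the start; may be absent
- strip_3: loose pale wooden strip 40 x 120 x 8 mm (x, y, z), 40 g; origin at the centre of its underside, z up, y along its length; lies flat on the bench at the start; may be absent
- strip_4: loose dark wooden strip 40 x 120 x 8 mm (x, y, z), 40 g; origin at the centre of its underside, z up, y along its length; lies flat on the bench at the start; may be absent
- caul: loose blue-painted pressing block (caul) 40 x 120 x 20 mm (x, y, z), 90 g; origin at the centre of its underside, z up, y along its length
- bed (a point): centre of the white bed on top of the fixed press base, 18 mm above the bench; x across and y along the bed, z up. Six steel guide posts 10 mm thick and 50 mm high with tapered tops enclose a space 50 x 130 mm: two on each long side (at x = +-30, y = +-45 mm) and one at each end (x = 0, y = +-70 mm). The middle of the long sides is open for fingers. The base plate is 120 mm wide and runs from y = -200 to +90 mm
- swing_pivot (a point): foot of the vertical post (30 mm thick, its top 153 mm above the bench) about which the red press arm swings; at x = 0, y = -160 mm from the bed
- press_arm (a joint): swing of the red press arm about the vertical post, rad, stop to stop -0.4 to 1.6: at 0 it points along the bed's +y and its pad is centred over the bed (there is no stop at 0); it grows as the arm swings clockwise seen from above, away over the bed's +x side. Stiff (1.1 N m), stays where it is left. The arm's two cheeks lie 115 to 140 mm above the bench, 190 mm at the cam, 160 mm from the pivot; 40 mm wide in all; the steel cam disc, 60 mm across, stands up to 220 mm
- swing_knob (a point): grip point of the black upright round knob (22 mm thick, from 145 to 191 mm above the bench) on top of the arm, 75 mm from the pivot, for swinging it; this point is 170 mm above the bench; y points outward along the arm
- cam_axis (a point): centre of the horizontal axle of the eccentric steel cam, on the arm 160 mm from the pivot, 170 mm above the bench
- lever_grip (a point): middle of the black round handle bar (16 mm thick, 86 mm long) at the end of the cam lever, 85 mm from the axle. The bar is level, parallel to the axle, and sticks out sideways from 8 mm beside the lever's plane (to the bed's -x side when the arm is at 0); this point lies 68 mm out of that plane; the last 75 mm of the bar are free to grip
- cam_lever (a joint): turn of the cam lever, rad, 0 to 1.8: at 0 (open) the lever points up, leaning 0.15 rad outward along the arm; it swings outward and down, away from the post, in the upright plane along the arm. It lowers the foot by 19 mm per rad, from pad face 82 mm above the bench at 0. Stiff (0.4 N m), stays where it is left; starts partly closed
- press_pad: round black rubber pad, 36 mm across, 13 mm high, hanging under the foot; origin at the centre of its lower face, z up
- pad_face (a point): centre of the lower face of the pad
- plunger (a joint): how far the spring above the pad is pushed in, m, 0 (free) to 0.010 (solid); 2 N per mm
- glue: white glue bottle with red cap, 58 mm across, 152 mm high; loose bystander, leave it alone; origin at the centre of its underside
- tape: roll of masking tape lying flat, 100 mm across, 25 mm high; loose bystander, leave it alone; origin at the centre of its underside

How it is judged:
By the outcome, as a careful person would: the job done as asked, in the order asked, and still so for the second after the job is handed in, with the robot touching nothing.
Of strip_1, strip_2, strip_3, strip_4 only 2 to 4 are there at a start; the rules pass over those that are not, and their reading is None.
At some moment in a run one of strip_1, strip_2, strip_3, strip_4, caul may be knocked a few centimetres aside while the robot is not near it.
Once in a run the grip may slacken for a moment while it holds something.
It also fails if it takes over 210 s, if anything falls off the work surface, if the arm or the gripper's body presses on something with over 40 N, if the wrist force passes 120 N, or if a joint passes its speed limit or range.

## Working session

There is one attempt and no reset: what is moved stays moved. The work goes in short steps, Python scripts to look and compute and a tool call to move; the robot and the scene stay as the last step left them, time stands still between calls to the robot, and variables do not carry over. Pictures are saved under pics/ and viewed, at most 14 in all, crops included, and the job is handed in when it is done.

Besides the shell and the picture viewer there is one more tool, called after "Call:" in YAML: its name, and indented under it one key for each argument. send_rows: Moves the arm, as the interface text tells. Its arguments: {"type":"object","properties":{"plan":{"type":"array","items":{"type":"array","items":{"type":"number"}}}},"required":["plan"]}

```bash
mkdir -p pics; ls
python3 - <<'E'
from rig import *
import cv2,numpy as np
s=read_state(); print({k:np.round(v,3).tolist() for k,v in s.items()})
print(finger_overhang if not callable(finger_overhang) else finger_overhang())
for n in ("scene","top"):
    p,d=capture(n); cv2.imwrite(f"pics/{n}0.png",p); np.save(f"pics/{n}0.npy",d)
    c=calibration(n); print(n,{k:np.round(v,4).tolist() for k,v in c.items()})
E
```

```text
pics
{'time_s': 0.0, 'joint_positions': [63.799, 30.279, 82.156, 0.0, 67.69, -10.226], 'qvel': [-0.061, 0.022, -0.024, 0.077, 0.084, -0.03], 'tau': [-0.0, -44.005, -17.659, 0.063, 0.058, -0.0], 'position': [0.172, 0.6, 0.236], 'tcp_rot': [[-0.961, 0.275, -0.001], [0.275, 0.961, -0.002], [0.0, -0.002, -1.0]], 'force': [0.201, -0.088, -1.012], 'moment': [-0.05, -0.0, 0.023], 'grasp_force': 0.0, 'opening': 1.0}
0.014
scene {'fx': 493.2947, 'fy': 493.2947, 'cx': 317.9842, 'cy': 241.2413, 'xyz': [-0.2541, -0.6337, 0.6198], 'rotation': [[0.6866, -0.2886, 0.6673], [-0.7268, -0.2517, 0.639], [-0.0165, -0.9238, -0.3826]]}
top {'fx': 443.3481, 'fy': 443.3481, 'cx': 316.257, 'cy': 237.8286, 'xyz': [0.4201, 0.1356, 1.2452], 'rotation': [[-0.0088, -0.9928, 0.1191], [-1.0, 0.0083, -0.0041], [0.0031, -0.1191, -0.9929]]}
```

View pics/top0.png

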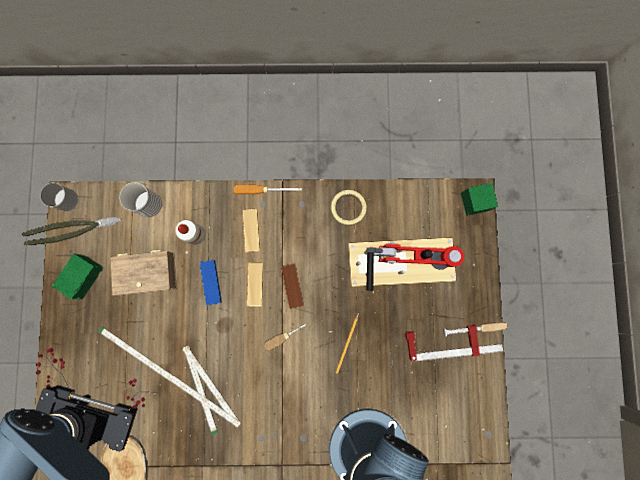

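View pics/scene0.png

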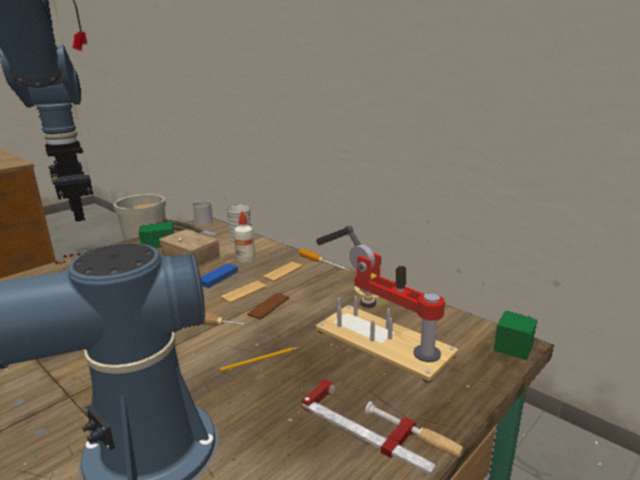

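The top view shows pale strips at (251,230) and (255,285), a dark strip at (292,285), and the caul at (210,282). The press plate spans (350,240)–(456,285) with its post at (453,257), and the glue is at (188,232) and the tape at (349,207). The scene view shows the posts, the knob at (401,275), the lever bar at (335,236), and the pad just behind the far posts.

```bash
cat > h.py <<'E'
from rig import *
import cv2, numpy as np
def shot(n,save=None):
    p,d=capture(n)
    if save: cv2.imwrite(f"pics/{save}.png",p)
    return p,d
def ray(n,uv,z):
    """pixels -> world points on plane z"""
    c=calibration(n); uv=np.atleast_2d(uv).astype(float)
    v=np.c_[(uv[:,0]-c["cx"])/c["fx"],(uv[:,1]-c["cy"])/c["fy"],np.ones(len(uv))]@np.array(c["rotation"]).T
    o=np.array(c["xyz"]); return o+v*((z-o[2])/v[:,2])[:,None]
def dep(n,uv,d):
    c=calibration(n); uv=np.atleast_2d(uv).astype(int); z=d[uv[:,1],uv[:,0]]
    return np.c_[(uv[:,0]-c["cx"])/c["fx"]*z,(uv[:,1]-c["cy"])/c["fy"]*z,z]@np.array(c["rotation"]).T+np.array(c["xyz"])
def blobs(n,p,lo,hi,roi,amin=40,amax=4000):
    """HSV-range contours in roi (u0,v0,u1,v1), full-image coords"""
    u0,v0,u1,v1=roi
    m=np.zeros(p.shape[:2],np.uint8)
    m[v0:v1,u0:u1]=cv2.inRange(cv2.cvtColor(p[v0:v1,u0:u1],cv2.COLOR_BGR2HSV),np.array(lo),np.array(hi))
    m=cv2.morphologyEx(m,cv2.MORPH_OPEN,np.ones((2,2),np.uint8))
    cs,_=cv2.findContours(m,cv2.RETR_EXTERNAL,cv2.CHAIN_APPROX_NONE)
    return [(c[:,0,:],m) for c in cs if amin<cv2.contourArea(c)<amax]
def rect(n,c,z):
    """centre, long-axis angle (deg, world), sizes in mm of contour on plane z"""
    w=ray(n,c,z)[:,:2]; r=cv2.minAreaRect((w*1000).astype(np.float32))
    b=cv2.boxPoints(r); e=[b[1]-b[0],b[2]-b[1]]; l=max(e,key=np.linalg.norm)
    return np.array(r[0])/1000,np.degrees(np.arctan2(l[1],l[0]))%180,sorted(np.round(r[1]))
def height(n,c,d,k=3):
    m=np.zeros(d.shape,np.uint8); cv2.drawContours(m,[c.reshape(-1,1,2)],-1,255,-1); m=cv2.erode(m,np.ones((k,k)))
    v,u=np.nonzero((m>0)&(d>0)); return np.median(dep(n,np.c_[u,v],d),0)
E
python3 - <<'E'
from h import *
p,d=cv2.imread("pics/top0.png"),np.load("pics/top0.npy")
hsv=cv2.cvtColor(p,cv2.COLOR_BGR2HSV)
for u,v in [(251,230),(255,285),(292,285),(210,282),(270,260),(400,280),(453,257),(375,262),(230,300)]: print((u,v),hsv[v,u],dep("top",(u,v),d).round(3))
def rep(name,lo,hi,roi,z,amin=80):
    for c,m in blobs("top",p,lo,hi,roi,amin):
        q=rect("top",c,z); print(name,q[0].round(4),round(q[1],1),q[2],"h",height("top",c,d).round(3))
rep("pale",(14,60,170),(28,200,255),(225,195,280,320),.008)
rep("dark",(0,80,30),(12,255,140),(275,255,310,315),.008)
rep("caul",(105,120,60),(130,255,255),(190,250,230,315),.02)
rep("base",(14,20,170),(30,200,255),(340,230,470,295),.018)
rep("red",(0,150,80),(6,255,255),(360,235,475,280),.14,20)
cv2.imwrite("pics/crop0.png",cv2.resize(p[220:300,335:475],None,fx=5,fy=5,interpolation=cv2.INTER_CUBIC))
sc=cv2.imread("pics/scene0.png");cv2.imwrite("pics/crop1.png",cv2.resize(sc[215:395,300:470],None,fx=3.3,fy=3.3,interpolation=cv2.INTER_CUBIC))
E
```

```text
(251, 230) [ 20 101 232] [[0.592 0.314 0.011]]
(255, 285) [ 20 103 231] [[0.438 0.302 0.003]]
(292, 285) [  9 160 118] [[0.437 0.199 0.012]]
(210, 282) [108 186 178] [[0.447 0.424 0.019]]
(270, 260) [ 17  81 151] [[ 0.508  0.261 -0.001]]
(400, 280) [ 22  84 241] [[ 0.448 -0.1    0.013]]
(453, 257) [117  12 208] [[ 0.501 -0.206  0.153]]
(375, 262) [ 30   3 255] [[ 0.499 -0.032  0.014]]
(230, 300) [ 15  73 151] [[0.42  0.136 1.245]]
pale [0.4386 0.3031] 0.3 [np.float64(47.0), np.float64(122.0)] h [0.435 0.302 0.007]
pale [0.5892 0.3131] 4.2 [np.float64(42.0), np.float64(122.0)] h [0.587 0.314 0.007]
dark [0.4333 0.1968] 11.9 [np.float64(40.0), np.float64(117.0)] h [0.432 0.196 0.007]
caul [0.4449 0.4215] 9.7 [np.float64(40.0), np.float64(119.0)] h [0.444 0.422 0.019]
base [ 0.465  -0.1419] 92.3 [np.float64(56.0), np.float64(226.0)] h [ 0.457 -0.149  0.018]
base [ 0.4925 -0.02  ] 2.4 [np.float64(115.0), np.float64(121.0)] h [0.507 0.016 0.018]
base [ 0.5489 -0.1697] 89.5 [np.float64(25.0), np.float64(162.0)] h [ 0.549 -0.189  0.018]
red [ 0.4933 -0.0724] 80.7 [np.float64(10.0), np.float64(56.0)] h [ 0.492 -0.075  0.138]
red [ 0.5048 -0.1415] 87.5 [np.float64(50.0), np.float64(198.0)] h [ 0.501 -0.201  0.146]
```

View pics/crop0.png

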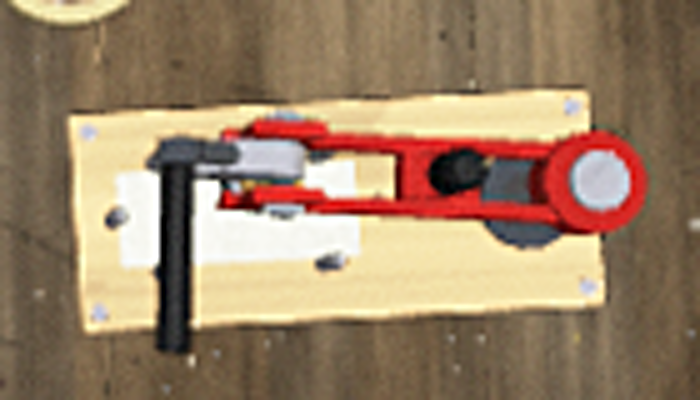

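View pics/crop1.png

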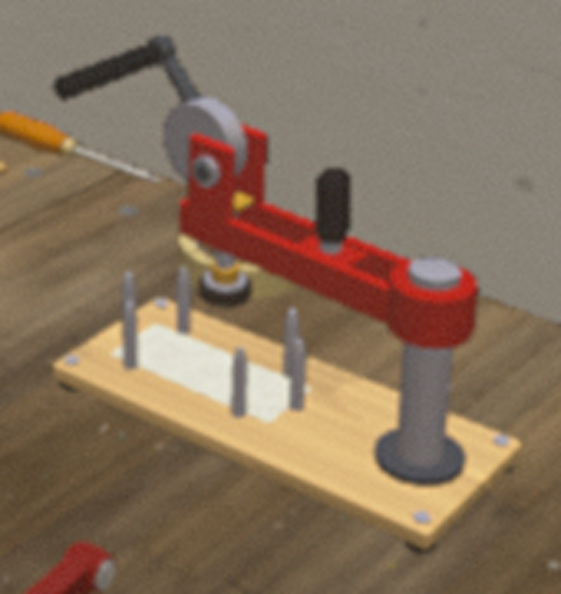

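Crop 0 shows the plate corners at (70,115), (588,90), (605,303), (85,330) in crop pixels, the pivot top at (602,178), the knob top at (463,168), and the bar from (175,165) to (175,345). Crop 1 shows the bar ends at (65,88) and (155,52), the knob top at (333,175), and the pad off the bed's far side.

```bash
cat >> h.py <<'E'
def tri(a,b):
    """top pixel a, scene pixel b -> point"""
    P=[]
    for n in("top","scene"):
        c=calibration(n);R=np.array(c["rotation"]);K=np.array([[c["fx"],0,c["cx"]],[0,c["fy"],c["cy"]],[0,0,1]])
        P.append(K@np.c_[R.T,-R.T@np.array(c["xyz"])])
    X=cv2.triangulatePoints(P[0],P[1],np.float64(a).reshape(2,1),np.float64(b).reshape(2,1))[:,0]; return X[:3]/X[3]
E
python3 - <<'E'
from h import *
f=lambda *a:np.array(a)/5+[335,220]; g=lambda *a:np.array(a)/3.3+[300,215]
c=ray("top",[f(70,115),f(588,90),f(605,303),f(85,330)],.018)[:,:2]; print("corners",c.round(4).tolist())
s=ray("top",[f(88,132),f(572,105),f(588,286),f(98,313)],.018)[:,:2]; print("screws",s.round(4).tolist(),s.mean(0))
sx=ray("scene",[g(160,303),g(501,440),g(422,517),g(70,361)],.018)[:,:2]; print("screws scene",sx.round(4).tolist(),sx.mean(0))
y=(s[0]-s[1]+s[3]-s[2]); y/=np.linalg.norm(y); x=np.array([y[1],-y[0]])
print("y axis",y,np.degrees(np.arctan2(y[1],y[0])))
m=s.mean(0)/2+sx.mean(0)/2; print("bed",m+y*.055,"pivot",m-y*.105)
print("pivot top",ray("top",f(602,178),.153)[:,:2],"tri",tri(f(602,178),g(434,270)))
print("knob top",ray("top",f(463,168),.191)[:,:2],tri(f(463,168),g(333,178)))
print("bar free end",tri(f(174,343),g(65,88)),"junction",tri(f(175,160),g(152,54)))
print("white bed", ray("top",[f(118,172),f(360,255),f(122,267)],.018)[:,:2].tolist())
print("posts",tri(f(115,213),g(128,277)),tri(f(332,260),g(239,352)))
E
```

```text
corners [[0.5521, 0.0395], [0.5637, -0.2499], [0.4453, -0.2539], [0.433, 0.0333]]
screws [[0.5425, 0.0296], [0.5553, -0.2406], [0.4547, -0.2449], [0.4422, 0.026]] [ 0.49867307 -0.10747212]
screws scene [[0.5438, 0.0325], [0.556, -0.2372], [0.456, -0.2419], [0.4424, 0.0278]] [ 0.49955867 -0.10468767]
y axis [-0.04674832  0.9989067 ] 92.67945815682246
bed [ 0.49654471 -0.05114003] pivot [ 0.50402444 -0.2109651 ]
pivot top [[ 0.50401593 -0.21242195]] tri [ 0.50313493 -0.21151439  0.15217525]
knob top [[ 0.50644495 -0.13412896]] [ 0.50663269 -0.13513903  0.18605514]
bar free end [0.42436061 0.01088091 0.23129008] junction [0.50715117 0.00914248 0.23014786]
white bed [[0.5200139632564683, 0.013394265583505274], [0.4728639464103884, -0.11952796544965813], [0.46738258094402896, 0.012243728768565748]]
posts [0.49426656 0.02014408 0.06484792] [ 0.46876668 -0.09543467  0.06384843]
```

Call:
send_rows:
  plan:
    - [0, 0, 0, -0.01, 0.1175]
    - [0, 0, 0, -0.01, 0.1175]
    - [0, 0, 0, -0.01, 0.1175]
    - [0, 0, 0, -0.01, 0.1175]
    - [0, 0, 0, -0.01, 0.1175]
    - [0, 0, 0, -0.01, 0.1175]
    - [0, 0, 0, -0.01, 0.1175]
    - [0, 0, 0, -0.01, 0.1175]
    - [0, 0, 0, -0.01, 0.1175]
    - [0, 0, 0, -0.01, 0.1175]
    - [0, 0, 0, -0.01, 0.1175]
    - [0, -0.028, 0.028, 0, 0]
    - [0, -0.028, 0.028, 0, 0]
    - [0, -0.028, 0.028, 0, 0]
    - [0, -0.028, 0.028, 0, 0]
    - [0, -0.028, 0.028, 0, 0]
    - [0, -0.028, 0.028, 0, 0]
    - [0, -0.028, 0.028, 0, 0]
    - [0, -0.028, 0.028, 0, 0]
    - [0, -0.028, 0.028, 0, 0]

```text
time_s: 1.77
position: [0.4246, 0.347, 0.3462]
tcp_rot: [[0.0, 1.0, -0.001], [1.0, -0.0, -0.0], [-0.0, -0.001, -1.0]]
force: [0.8, 0.0, 0.2]
opening: 0.995
grasp_force: 0.0
```

Call:
send_rows:
  plan:
    - [0, -0.037, 0.0063, 0, 0]
    - [0, -0.037, 0.0063, 0, 0]
    - [0, -0.037, 0.0063, 0, 0]
    - [0, -0.037, 0.0063, 0, 0]
    - [0, -0.037, 0.0063, 0, 0]
    - [0, -0.037, 0.0063, 0, 0]
    - [0, -0.037, 0.0063, 0, 0]
    - [0, -0.037, 0.0063, 0, 0]
    - [0, -0.037, 0.0063, 0, 0]
    - [0, -0.037, 0.0063, 0, 0]
    - [0, -0.037, 0.0063, 0, 0]
    - [0, -0.037, 0.0063, 0, 0]
    - [0, -0.037, 0.0063, 0, 0]
    - [0, 0, 0, 0.015, 0.035]
    - [0, 0, 0, 0.02, 0]
    - [0, 0, 0, 0.02, 0]
    - [0, 0, 0, 0.02, 0]
    - [0, 0, 0, 0.02, 0]
    - [0, 0, 0, 0.02, 0]
    - [0, 0, 0, 0.02, 0]

```text
time_s: 3.43
position: [0.5051, -0.1322, 0.2103]
tcp_rot: [[0.036, 0.999, -0.001], [0.999, -0.036, 0.0], [0.0, -0.001, -1.0]]
force: [-0.1, -0.5, 0.6]
opening: 1.002
grasp_force: 0.0
```

Call:
send_rows:
  plan:
    - [0, 0, 0, 0.015, 0]
    - [0, 0, 0, 0.015, 0]
    - [0, 0, 0, 0.016, 0]
    - [255, 0, 0, 0, 0]
    - [255, 0, 0, 0, 0]
    - [255, 0, 0, 0, 0]
    - [255, 0, 0, 0, 0]
    - [255, 0, 0, 0, 0]
    - [255, 0, 0, 0, 0]
    - [255, 0, 0, 0, 0]
    - [255, 0, 0, 0, 0]
    - [255, 0, 0, 0, 0]

```text
time_s: 4.43
position: [0.5056, -0.1323, 0.1658]
tcp_rot: [[0.035, 0.999, 0.0], [0.999, -0.035, -0.0], [-0.0, 0.0, -1.0]]
force: [-0.4, -0.1, 0.7]
opening: 0.399
grasp_force: 0.0
```

Call:
send_rows:
  plan:
    - [255, 0, 0, 0, 0]
    - [255, 0, 0, 0, 0]
    - [255, 0, 0, 0, 0]
    - [255, 0, 0, 0, 0]
    - [255, 0, 0, 0, 0]
    - [255, 0, 0, 0, 0]
    - [255, 0, 0, 0, 0]
    - [255, -0.0002, 0.0031, 0, 0.04]
    - [255, -0.0002, 0.0031, 0, 0.04]
    - [255, -0.0002, 0.0047, 0, 0.06]

```text
time_s: 5.27
position: [0.5109, -0.1334, 0.1655]
tcp_rot: [[0.172, 0.985, -0.013], [0.985, -0.172, 0.0], [-0.002, -0.013, -1.0]]
force: [-13.3, -1.3, 10.8]
opening: 0.244
grasp_force: 30.0
```

Call:
send_rows:
  plan:
    - [255, -0.00025, 0.0062, 0, 0.08]
    - [255, -0.00025, 0.0062, 0, 0.08]
    - [255, -0.00025, 0.0062, 0, 0.08]
    - [255, -0.00025, 0.0062, 0, 0.08]
    - [255, -0.00025, 0.0062, 0, 0.08]
    - [255, -0.00025, 0.0062, 0, 0.08]
    - [255, -0.00025, 0.0062, 0, 0.08]

```text
time_s: 5.85
position: [0.5486, -0.1481, 0.1654]
tcp_rot: [[0.673, 0.74, -0.015], [0.74, -0.673, 0.009], [-0.003, -0.017, -1.0]]
force: [-10.2, 8.5, 12.7]
opening: 0.248
grasp_force: 30.0
```

Call:
send_rows:
  plan:
    - [255, -0.00025, 0.0062, 0, 0.08]
    - [255, -0.00025, 0.0062, 0, 0.08]
    - [255, -0.00025, 0.0062, 0, 0.08]
    - [255, -0.00025, 0.0062, 0, 0.08]
    - [255, -0.00025, 0.0062, 0, 0.08]
    - [255, -0.00025, 0.0062, 0, 0.08]
    - [255, -0.00025, 0.0062, 0, 0.08]
    - [255, -0.00025, 0.0062, 0, 0.08]
    - [255, -0.00025, 0.0062, 0, 0.08]
    - [255, -0.00025, 0.0062, 0, 0]
    - [255, 0, 0, 0, 0]
    - [0, 0, 0, 0, 0]
    - [0, 0, 0, 0, 0]
    - [0, 0, 0, 0, 0]
    - [0, 0, 0, 0, 0]
    - [0, 0, 0, 0, 0]

```text
time_s: 7.18
position: [0.5801, -0.2079, 0.1654]
tcp_rot: [[0.993, 0.115, -0.0], [0.115, -0.993, -0.001], [-0.001, 0.001, -1.0]]
force: [-0.3, 0.3, 0.2]
opening: 0.535
grasp_force: 0.0
```

Call:
send_rows:
  plan:
    - [0, 0, 0, -0.01, 0]
    - [0, 0, 0, -0.025, 0]
    - [0, 0, 0, -0.03, 0]
    - [0, 0, 0, -0.03, 0]
    - [0, 0, 0, -0.03, 0]
    - [0, 0, 0, -0.03, 0]

```text
time_s: 7.68
position: [0.5799, -0.208, 0.3228]
tcp_rot: [[0.993, 0.114, 0.0], [0.114, -0.993, -0.001], [0.0, 0.001, -1.0]]
force: [1.9, -0.3, 0.3]
opening: 0.964
grasp_force: 0.0
```

```bash
cat >> h.py <<'E'
def strips(p,d):
    for nm,lo,hi,roi,z in (("pale",(14,60,170),(28,200,255),(225,195,280,320),.008),("dark",(0,80,30),(12,255,140),(270,240,325,325),.008),("caul",(105,120,60),(130,255,255),(190,250,245,320),.02)):
        for c,m in blobs("top",p,lo,hi,roi,150):
            q=rect("top",c,z); print(nm,q[0].round(4),round(q[1],1),q[2],"h",height("top",c,d).round(3))
E
python3 - <<'E'
from h import *
p,d=shot("top","top1"); strips(p,d)
s,ds=shot("scene","scene1")
# same things in the scene view
for nm,lo,hi,roi,z in (("pale",(14,70,150),(28,220,255),(215,255,305,305),.008),("dark",(0,80,30),(12,255,150),(240,285,295,325),.008),("caul",(105,120,40),(130,255,255),(190,255,245,295),.02)):
    for c,m in blobs("scene",s,lo,hi,roi,80):
        q=rect("scene",c,z); print("S",nm,q[0].round(4),round(q[1],1),q[2],"h",height("scene",c,ds).round(3))
cv2.imwrite("pics/c2.png",np.hstack([cv2.resize(p[180:330,180:480],(400,200)),cv2.resize(s[200:400,180:480],(400,267))[:200]]))
E
```

```text
pale [0.4209 0.303 ] 0.3 [np.float64(47.0), np.float64(157.0)] h [0.438 0.302 0.007]
pale [0.5956 0.3085] 0.3 [np.float64(57.0), np.float64(188.0)] h [0.589 0.311 0.007]
dark [0.4327 0.1969] 11.9 [np.float64(40.0), np.float64(119.0)] h [0.432 0.196 0.007]
caul [0.4449 0.4216] 10.0 [np.float64(40.0), np.float64(118.0)] h [0.445 0.422 0.019]
S pale [0.5044 0.1778] 44.8 [np.float64(52.0), np.float64(85.0)] h [ 0.523  0.189 -0.001]
S pale [0.5144 0.2872] 177.9 [np.float64(112.0), np.float64(322.0)] h [0.522 0.303 0.006]
S dark [0.4308 0.1927] 14.6 [np.float64(41.0), np.float64(115.0)] h [0.426 0.192 0.007]
S caul [0.4357 0.4068] 11.0 [np.float64(58.0), np.float64(135.0)] h [0.431 0.412 0.018]
```

View pics/c2.png

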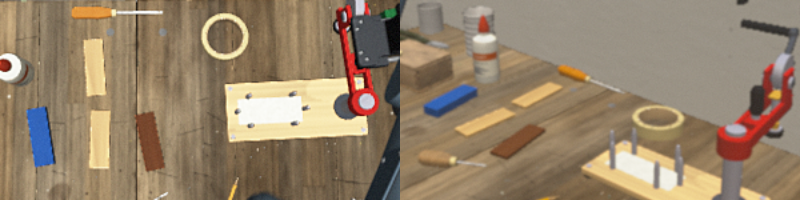

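Image shows the arm swung clear to the far side; the bed, with its six posts, is free at about (270,110) in the left panel. The strips and caul haven't moved.

```bash
sed -i 's/"pale",(14,60,170)/"pale",(14,60,200)/' h.py
python3 - <<'E'
from h import *
p,s=cv2.imread("pics/top1.png"),cv2.imread("pics/scene1.png"); d=capture("top")[1]
strips(p,d)
for n,im,roi in (("top",p,(350,235,450,290)),("scene",s,(310,290,420,350))):
    for c,m in blobs(n,im,(0,0,200),(180,45,255),roi,150):
        q=rect(n,c,.018); print(n,"bed",q[0].round(4),round(q[1],1),q[2])
E
```

```text
pale [0.4385 0.3007] 178.7 [np.float64(40.0), np.float64(116.0)] h [0.438 0.301 0.007]
pale [0.5892 0.3126] 4.4 [np.float64(40.0), np.float64(121.0)] h [0.59  0.312 0.007]
dark [0.4327 0.1969] 11.9 [np.float64(40.0), np.float64(119.0)] h [0.432 0.196 0.007]
caul [0.4449 0.4216] 10.0 [np.float64(40.0), np.float64(118.0)] h [0.445 0.422 0.019]
top bed [ 0.4945 -0.0544] 92.2 [np.float64(54.0), np.float64(133.0)]
scene bed [ 0.5014 -0.0988] 37.2 [np.float64(26.0), np.float64(66.0)]
scene bed [ 0.4952 -0.0375] 92.5 [np.float64(52.0), np.float64(98.0)]
```

Call:
send_rows:
  plan:
    - [0, -0.015, -0.04, 0, 0]
    - [0, -0.015, -0.04, 0, 0]
    - [0, -0.015, -0.04, 0, 0]
    - [0, -0.015, -0.04, 0, 0]
    - [0, -0.015, -0.04, 0, 0]
    - [0, -0.015, -0.04, 0, 0]
    - [0, -0.015, -0.04, 0, 0]
    - [0, -0.015, -0.04, 0, 0]
    - [0, 0, 0, 0, -0.092]

```text
time_s: 8.58
position: [0.422, 0.0943, 0.3193]
tcp_rot: [[0.977, 0.212, -0.007], [0.212, -0.977, 0.003], [-0.006, -0.005, -1.0]]
force: [-0.7, 1.0, -0.5]
opening: 0.999
grasp_force: 0.0
```

Call:
send_rows:
  plan:
    - [0, 0.0072, -0.024, 0, 0]
    - [0, 0.0072, -0.024, 0, 0]
    - [0, 0.0072, -0.024, 0.02, 0]
    - [0, 0.0072, -0.024, 0.03, 0]
    - [0, 0, 0, 0.035, 0]
    - [0, 0, 0, 0.035, 0]
    - [0, 0, 0, 0.035, 0]
    - [0, 0, 0, 0.035, 0]
    - [0, 0, 0, 0.035, 0]
    - [0, 0, 0, 0.025, 0]
    - [0, 0, 0, 0.02, 0]
    - [0, 0, 0, 0, 0]
    - [0, 0, 0, 0, 0]

```text
time_s: 9.67
position: [0.4352, 0.1885, 0.0494]
tcp_rot: [[0.979, 0.205, -0.004], [0.205, -0.979, -0.001], [-0.005, -0.0, -1.0]]
force: [0.3, -0.0, -0.0]
opening: 0.999
grasp_force: 0.0
```

```bash
cat > go.py <<'E'
import sys,numpy as np
from rig import read_state
# go.py x y z [yaw_deg of tool y]: total shift in the present tool axes and turn
s=read_state(); R=np.array(s["tcp_rot"]); t=np.array([float(a) for a in sys.argv[1:4]])
yaw=np.degrees(np.arctan2(R[1,1],R[0,1])); c,q=np.cos(np.radians(yaw)),np.sin(np.radians(yaw))
d=t-s["position"]; print("pos",np.round(s["position"],4),"yaw",round(yaw,2),"shift",np.round([d[0]*q-d[1]*c,d[0]*c+d[1]*q,-d[2]],4),end=" ")
if len(sys.argv)>4:
    y2=float(sys.argv[4]);c,q=np.cos(np.radians(y2)),np.sin(np.radians(y2)); print("turn",round(np.radians(yaw-y2),4),"shift after turn",np.round([d[0]*q-d[1]*c,d[0]*c+d[1]*q],4))
E
python3 go.py .4325 .196 .017 -78.1
```

```text
pos [0.4352 0.1885 0.0494] yaw -78.15 shift [ 0.0011 -0.0079  0.0324] turn -0.0008 shift after turn [ 0.001  -0.0079]
```

Call:
send_rows:
  plan:
    - [0, 0.0005, -0.004, 0, 0]
    - [0, 0.0005, -0.0039, 0.0134, 0]
    - [0, 0, 0, 0.01, 0]
    - [0, 0, 0, 0.01, 0]
    - [255, 0, 0, 0, 0]
    - [255, 0, 0, 0, 0]
    - [255, 0, 0, 0, 0]
    - [255, 0, 0, 0, 0]
    - [255, 0, 0, 0, 0]
    - [255, 0, 0, 0, 0]
    - [255, 0, 0, 0, 0]
    - [255, 0, 0, 0, 0]
    - [255, 0, 0, 0, 0]
    - [255, 0, 0, 0, 0]
    - [255, 0, 0, 0, 0]
    - [255, 0, 0, 0, 0]

```text
time_s: 11.0
position: [0.4359, 0.197, 0.0173]
tcp_rot: [[0.979, 0.206, 0.0], [0.206, -0.979, 0.0], [0.0, -0.0, -1.0]]
force: [-0.1, 0.9, 2.9]
opening: 0.446
grasp_force: 30.0
```

```bash
python3 -c "
from rig import read_state as r
s=r();print(s['position'],s['opening'],s['grasp_force'],s['force'])"; python3 go.py .4955 -.053 .25 2.6
```

```text
[0.43594782 0.19695058 0.0172896 ] 0.44610922059930513 30.000609755516052 [-0.13480932  0.92212859  2.92924809]
pos [0.4359 0.197  0.0173] yaw -78.12 shift [-0.0068  0.2569 -0.2327] turn -1.4089 shift after turn [0.2524 0.0482]
```

Call:
send_rows:
  plan:
    - [255, 0, 0, -0.01, 0]
    - [255, 0, 0, -0.02, 0]
    - [255, 0, 0, -0.03, 0]
    - [255, 0, 0, -0.03, -0.1174]
    - [255, 0, 0, -0.02, -0.1174]
    - [255, 0, 0, -0.01, -0.1174]
    - [255, 0, 0, 0, -0.1174]
    - [255, 0, 0, 0, -0.1174]
    - [255, 0, 0, 0, -0.1174]
    - [255, 0, 0, 0, -0.1174]
    - [255, 0, 0, 0, -0.1174]
    - [255, 0, 0, 0, -0.1174]
    - [255, 0, 0, 0, -0.1174]
    - [255, 0, 0, 0, -0.1174]
    - [255, 0, 0, 0, -0.1174]
    - [255, 0, 0, 0, 0]

```text
time_s: 12.33
position: [0.4355, 0.1968, 0.1375]
tcp_rot: [[-0.047, 0.999, -0.0], [0.999, 0.047, -0.0], [-0.0, -0.0, -1.0]]
force: [-0.2, -0.2, -0.4]
opening: 0.448
grasp_force: 30.0
```

```bash
python3 go.py .4955 -.0496 .034 2.6
```

```text
pos [0.4355 0.1968 0.1375] yaw 2.71 shift [0.2489 0.0483 0.1035] turn 0.0019 shift after turn [0.2488 0.0488]
```

Call:
send_rows:
  plan:
    - [255, -0.015, 0.004, 0, 0]
    - [255, -0.03, 0.006, 0, 0]
    - [255, -0.03, 0.006, 0, 0]
    - [255, -0.03, 0.006, 0, 0]
    - [255, -0.03, 0.006, 0, 0]
    - [255, -0.03, 0.006, 0, 0]
    - [255, -0.03, 0.006, 0, 0]
    - [255, -0.03, 0.005, 0, 0]
    - [255, -0.024, 0.0035, 0, 0]
    - [255, 0, 0, 0, 0]
    - [255, 0, 0, 0, 0]

```text
time_s: 13.25
position: [0.4957, -0.0508, 0.1373]
tcp_rot: [[-0.04, 0.999, 0.0], [0.999, 0.04, 0.0], [0.0, 0.0, -1.0]]
force: [-0.7, 1.2, -0.3]
opening: 0.452
grasp_force: 30.0
```

```bash
sed -i 's/d\[0\]\*q-d\[1\]\*c/d[1]*c-d[0]*q/g' go.py; python3 go.py .4955 -.0496 .034 2.6
python3 - <<'E'
from h import *
p,d=shot("top","top2"); s,_=shot("scene","scene2")
a=cv2.resize(p[220:300,335:435],(500,400),interpolation=cv2.INTER_CUBIC); b=cv2.resize(s[240:400,290:440],(375,400),interpolation=cv2.INTER_CUBIC)
cv2.imwrite("pics/c3.png",np.hstack([a[:,:425],b]))
E
```

```text
pos [ 0.4957 -0.0508  0.1373] yaw 2.29 shift [ 0.0012 -0.0002  0.1033] turn -0.0055 shift after turn [ 0.0012 -0.0002]
```

View pics/c3.png

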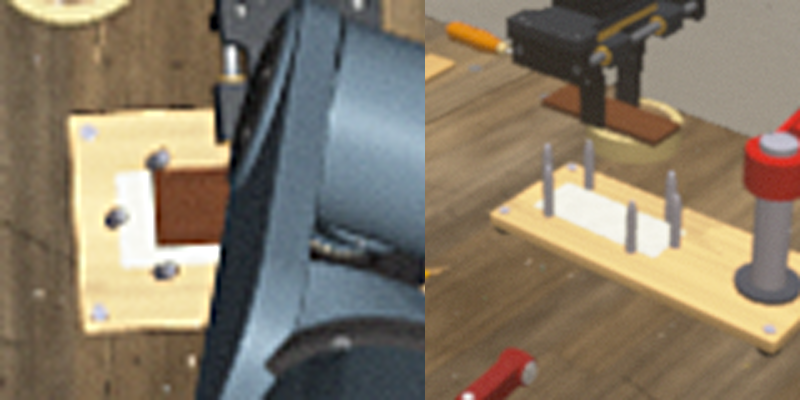

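The strip is held level above the bed. Its outer end corners are at panel (155,170) and (155,245), and the post tops are at (158,157), (115,214) and (165,268).

Run:
```python
from h import *
f=lambda *a:np.array(a)/5+[335,220]
e=ray("top",[f(155,170),f(155,245)],.128)[:,:2]; print("strip end",e.round(4),e.mean(0), "-> centre",e.mean(0)-.06*np.array([-.045,.999]))
print("posts",ray("top",[f(159,156),f(116,213),f(165,268)],.066)[:,:2].round(4))
```

```text
strip end [[0.5119 0.0056]
 [0.4741 0.0065]] [0.49298316 0.00603506] -> centre [ 0.49568316 -0.05390494]
posts [[ 0.5245 -0.0039]
 [ 0.4942  0.0197]
 [ 0.4648 -0.0058]]
```

Call:
send_rows:
  plan:
    - [255, 0.0025, 0.0008, 0, -0.004]
    - [255, 0, 0, 0.01, 0]
    - [255, 0, 0, 0.015, 0]
    - [255, 0, 0, 0.015, 0]
    - [255, 0, 0, 0.015, 0]
    - [255, 0, 0, 0.012, 0]
    - [255, 0, 0, 0.01, 0]
    - [255, 0, 0, 0.01, 0]
    - [255, 0, 0, 0.008, 0]
    - [255, 0, 0, 0.005, 0]
    - [255, 0, 0, 0, 0]

```text
time_s: 14.27
position: [0.4958, -0.0467, 0.0363]
tcp_rot: [[-0.05, 0.999, -0.002], [0.999, 0.05, 0.001], [0.001, -0.002, -1.0]]
force: [1.1, 0.2, -0.1]
opening: 0.452
grasp_force: 30.0
```

Call:
send_rows:
  plan:
    - [255, 0, 0, 0.001, 0]
    - [0, 0, 0, 0, 0]
    - [0, 0, 0, 0, 0]
    - [0, 0, 0, 0, 0]
    - [0, 0, 0, 0, 0]
    - [0, 0, 0, 0, 0]
    - [0, 0, 0, -0.01, 0]
    - [0, 0, 0, -0.03, 0]
    - [0, 0, 0, -0.03, 0]
    - [0, 0, 0, -0.03, 0]
    - [0, 0.03, -0.012, 0, 0.1225]
    - [0, 0.03, -0.012, 0, 0.1225]
    - [0, 0.03, -0.012, 0, 0.1225]
    - [0, 0.03, -0.012, 0, 0.1225]

```text
time_s: 15.43
position: [0.4637, 0.0758, 0.1372]
tcp_rot: [[0.425, 0.905, -0.001], [0.905, -0.425, 0.0], [-0.0, -0.001, -1.0]]
force: [-0.0, -0.1, -0.0]
opening: 0.999
grasp_force: 0.0
```

```bash
python3 - <<'E'
from h import *
p,d=shot("top","top3"); strips(p,d); s,_=shot("scene","scene3")
cv2.imwrite("pics/c4.png",np.hstack([cv2.resize(p[180:330,180:480],(400,200)),cv2.resize(s[200:400,180:480],(400,267))[:200]]))
E
python3 go.py .4385 .302 .05 -90
```

```text
pale [0.4372 0.3006] 178.6 [np.float64(40.0), np.float64(119.0)] h [0.438 0.301 0.007]
pale [0.589  0.3126] 4.4 [np.float64(40.0), np.float64(121.0)] h [0.59  0.312 0.007]
caul [0.4446 0.4216] 10.0 [np.float64(40.0), np.float64(118.0)] h [0.444 0.422 0.019]
pos [0.4638 0.0781 0.137 ] yaw -24.58 shift [ 0.1931 -0.1161  0.087 ] turn 1.1418 shift after turn [-0.0253 -0.2239]
```

View pics/c4.png

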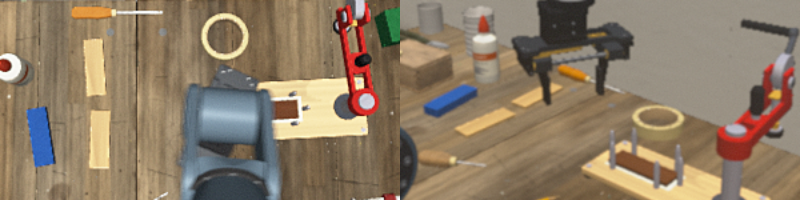

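The dark strip lies flat on the bed between the posts, and the two pale strips and the caul haven't moved.

Call:
send_rows:
  plan:
    - [0, 0, 0, 0, 0.1142]
    - [0, 0, 0, 0, 0.1142]
    - [0, 0, 0, 0, 0.1142]
    - [0, 0, 0, 0, 0.1142]
    - [0, 0, 0, 0, 0.1142]
    - [0, 0, 0, 0, 0.1142]
    - [0, 0, 0, 0, 0.1142]
    - [0, 0, 0, 0, 0.1142]
    - [0, 0, 0, 0, 0.1142]
    - [0, 0, 0, 0, 0.1142]
    - [0, -0.003, -0.025, 0, 0]
    - [0, -0.003, -0.025, 0, 0]
    - [0, -0.003, -0.025, 0, 0]
    - [0, -0.003, -0.025, 0, 0]
    - [0, -0.003, -0.025, 0, 0]
    - [0, -0.003, -0.025, 0, 0]
    - [0, -0.003, -0.025, 0.02, 0]
    - [0, -0.003, -0.025, 0.03, 0]
    - [0, -0.0018, -0.023, 0.035, 0]
    - [0, 0, 0, 0, 0]

```text
time_s: 17.2
position: [0.4367, 0.2987, 0.0451]
tcp_rot: [[1.0, 0.001, -0.01], [0.001, -1.0, -0.004], [-0.01, 0.004, -1.0]]
force: [-0.1, -1.0, -1.5]
opening: 1.001
grasp_force: 0.0
```

```bash
python3 go.py .438 .301 .017 -90.5
```

```text
pos [0.4367 0.2987 0.0451] yaw -89.92 shift [ 0.0013 -0.0023  0.0281] turn 0.0102 shift after turn [ 0.0013 -0.0023]
```

Call:
send_rows:
  plan:
    - [0, 0, 0, 0.0, 0]
    - [0, 0, 0, 0.01, 0]
    - [0, 0, 0, 0.01, 0]
    - [0, 0, 0, 0.008, 0]
    - [0, 0, 0, 0, 0]
    - [0, 0, 0, 0, 0]

```text
time_s: 17.7
position: [0.4405, 0.297, 0.0238]
tcp_rot: [[1.0, -0.004, 0.0], [-0.004, -1.0, 0.0], [0.0, -0.0, -1.0]]
force: [-0.3, -0.2, -0.3]
opening: 1.001
grasp_force: 0.0
```

```bash
python3 go.py .438 .301 .017 -90.5
```

```text
pos [0.4405 0.297  0.0238] yaw -90.22 shift [-0.0025 -0.004   0.0068] turn 0.0048 shift after turn [-0.0025 -0.004 ]
```

Call:
send_rows:
  plan:
    - [0, -0.0025, -0.004, 0.003, 0.005]
    - [0, 0, 0, 0.004, 0]
    - [255, 0, 0, 0, 0]
    - [255, 0, 0, 0, 0]
    - [255, 0, 0, 0, 0]
    - [255, 0, 0, 0, 0]
    - [255, 0, 0, 0, 0]
    - [255, 0, 0, 0, 0]
    - [255, 0, 0, 0, 0]
    - [255, 0, 0, 0, 0]
    - [255, 0, 0, 0, 0]
    - [255, 0, 0, 0, 0]
    - [255, 0, 0, 0, 0]
    - [255, 0, 0, 0, 0]

```text
time_s: 18.87
position: [0.4378, 0.3017, 0.0164]
tcp_rot: [[1.0, -0.008, 0.0], [-0.008, -1.0, 0.0], [0.0, -0.0, -1.0]]
force: [-1.2, 0.1, 1.1]
opening: 0.451
grasp_force: 30.0
```

```bash
python3 go.py .4965 -.0515 .14 2.6
```

```text
pos [0.4378 0.3017 0.0164] yaw -90.45 shift [ 0.0615  0.3528 -0.1236] turn -1.624 shift after turn [-0.3555  0.0426]
```

Call:
send_rows:
  plan:
    - [255, 0, 0, -0.01, 0]
    - [255, 0, 0, -0.03, 0]
    - [255, 0, 0, -0.03, -0.116]
    - [255, 0, 0, -0.03, -0.116]
    - [255, 0, 0, -0.02, -0.116]
    - [255, 0, 0, 0, -0.116]
    - [255, 0, 0, 0, -0.116]
    - [255, 0, 0, 0, -0.116]
    - [255, 0, 0, 0, -0.116]
    - [255, 0, 0, 0, -0.116]
    - [255, 0, 0, 0, -0.116]
    - [255, 0, 0, 0, -0.116]
    - [255, 0, 0, 0, -0.116]
    - [255, 0, 0, 0, -0.116]
    - [255, 0, 0, 0, -0.116]
    - [255, 0, 0, 0, -0.116]
    - [255, 0, 0, 0, 0]

```text
time_s: 20.28
position: [0.4373, 0.3015, 0.1369]
tcp_rot: [[-0.047, 0.999, -0.0], [0.999, 0.047, -0.0], [-0.0, -0.0, -1.0]]
force: [0.4, -0.0, -0.3]
opening: 0.45
grasp_force: 30.0
```

Call:
send_rows:
  plan:
    - [255, -0.0155, 0.003, 0, 0]
    - [255, -0.03, 0.004, 0, 0]
    - [255, -0.03, 0.004, 0, 0]
    - [255, -0.03, 0.004, 0, 0]
    - [255, -0.03, 0.004, 0, 0]
    - [255, -0.03, 0.004, 0, 0]
    - [255, -0.03, 0.004, 0, 0]
    - [255, -0.03, 0.004, 0, 0]
    - [255, -0.03, 0.004, 0, 0]
    - [255, -0.03, 0.003, 0, 0]
    - [255, -0.03, 0.003, 0, 0]
    - [255, -0.025, 0.001, 0, 0]
    - [255, -0.015, 0.0006, 0, 0]
    - [255, 0, 0, 0, 0]
    - [255, 0, 0, 0, 0]
    - [255, 0, 0, 0, 0]

```text
time_s: 21.62
position: [0.4958, -0.0508, 0.1365]
tcp_rot: [[-0.044, 0.999, -0.001], [0.999, 0.044, 0.001], [0.001, -0.001, -1.0]]
force: [0.1, 0.5, -0.4]
opening: 0.458
grasp_force: 30.0
```

```bash
python3 go.py .4965 -.0515 .0435 2.6
python3 - <<'E'
from h import *
p,d=shot("top","top4"); 
for c,m in blobs("top",p,(14,60,200),(28,200,255),(350,235,395,290),20): print(c.min(0),c.max(0),len(c))
hsv=cv2.cvtColor(p,cv2.COLOR_BGR2HSV)
cv2.imwrite("pics/c5.png",cv2.resize(p[220:300,335:435],(750,600),interpolation=cv2.INTER_CUBIC))
E
```

```text
pos [ 0.4958 -0.0508  0.1365] yaw 2.52 shift [-0.0007  0.0007  0.093 ] turn -0.0014 shift after turn [-0.0007  0.0007]
[351 243] [381 286] 215
```

View pics/c5.png

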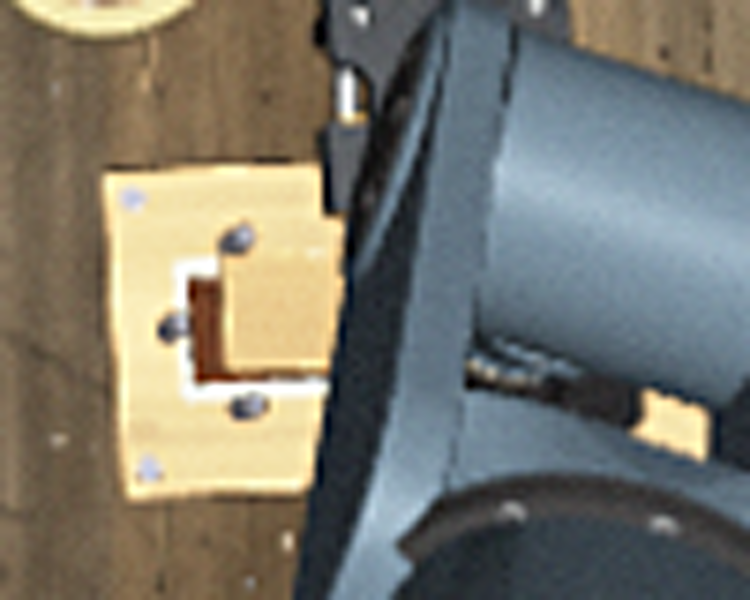

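Held pale strip's end corners are at (221,258) and (221,372) in the crop. The dark strip's end on the bed is at (188,280) to (197,382), and the white bed's end is at x≈178.

Run:
```python
from h import *
f=lambda *a:np.array(a)/7.5+[335,220]-.4
Y=np.array([-.045,.999])
e=ray("top",[f(221,258),f(221,372)],.1285)[:,:2].mean(0); print("held centre",e-.06*Y)
e=ray("top",[f(188,280),f(197,382)],.026)[:,:2].mean(0); print("dark centre",e-.06*Y)
e=ray("top",[f(175,260),f(185,402)],.018)[:,:2].mean(0); print("bed centre(65)",e-.065*Y)
e=ray("top",[f(238,238),f(248,405)],.066)[:,:2].mean(0); print("posts",e-.045*Y, ray("top",f(173,325),.066)[0,:2]-.07*Y)
```

```text
held centre [ 0.495441   -0.04896512]
dark centre [ 0.49631473 -0.04981492]
bed centre(65) [ 0.4970938  -0.05101548]
posts [ 0.49650245 -0.04871098] [ 0.49650907 -0.0488132 ]
```

Call:
send_rows:
  plan:
    - [255, -0.0005, 0.001, 0, 0]
    - [255, 0, 0, 0.01, 0]
    - [255, 0, 0, 0.015, 0]
    - [255, 0, 0, 0.015, 0]
    - [255, 0, 0, 0.015, 0]
    - [255, 0, 0, 0.012, 0]
    - [255, 0, 0, 0.01, 0]
    - [255, 0, 0, 0.008, 0]
    - [255, 0, 0, 0.005, 0]
    - [255, 0, 0, 0.003, 0]
    - [255, 0, 0, 0, 0]
    - [255, 0, 0, 0, 0]
    - [255, 0, 0, 0, 0]

```text
time_s: 22.75
position: [0.4977, -0.0521, 0.0438]
tcp_rot: [[-0.045, 0.999, 0.001], [0.999, 0.045, -0.0], [-0.0, 0.001, -1.0]]
force: [0.4, 0.7, 0.1]
opening: 0.456
grasp_force: 30.0
```

Call:
send_rows:
  plan:
    - [255, 0, 0, 0.0012, 0]
    - [0, 0, 0, 0, 0]
    - [0, 0, 0, 0, 0]
    - [0, 0, 0, 0, 0]
    - [0, 0, 0, 0, 0]
    - [0, 0, 0, 0, 0]
    - [0, 0, 0, -0.01, 0]
    - [0, 0, 0, -0.03, 0]
    - [0, 0, 0, -0.03, 0]
    - [0, 0, 0, -0.025, 0]
    - [0, 0.015, 0.005, 0, 0]
    - [0, 0.03, 0.009, 0, 0]
    - [0, 0.03, 0.009, 0, 0]
    - [0, 0.03, 0.009, 0, 0]
    - [0, 0.03, 0.009, 0, 0]
    - [0, 0.03, 0.009, 0, 0]
    - [0, 0.03, 0.009, 0, 0]
    - [0, 0.03, 0.009, 0, 0]
    - [0, 0.03, 0.009, 0, 0]
    - [0, 0.03, 0.009, 0, 0]

```text
time_s: 24.42
position: [0.5703, 0.2382, 0.138]
tcp_rot: [[-0.046, 0.999, 0.0], [0.999, 0.046, -0.0], [-0.0, 0.0, -1.0]]
force: [0.4, -0.5, -0.4]
opening: 1.002
grasp_force: 0.0
```

Call:
send_rows:
  plan:
    - [0, 0.03, 0.009, 0, 0.1184]
    - [0, 0, 0, 0, 0.1184]
    - [0, 0, 0, 0, 0.1184]
    - [0, 0, 0, 0, 0.1184]
    - [0, 0, 0, 0, 0.1184]
    - [0, 0, 0, 0, 0.1184]
    - [0, 0, 0, 0, 0.1184]
    - [0, 0, 0, 0, 0.1184]
    - [0, 0, 0, 0, 0.1184]
    - [0, 0, 0, 0, 0.1184]
    - [0, 0, 0, 0, 0.1184]
    - [0, 0, 0, 0, 0.1184]
    - [0, 0, 0, 0, 0.1184]
    - [0, 0, 0, 0, 0]
    - [0, 0, 0, 0, 0]

```text
time_s: 25.67
position: [0.5778, 0.2669, 0.1377]
tcp_rot: [[0.997, 0.08, 0.0], [0.08, -0.997, -0.0], [0.0, 0.0, -1.0]]
force: [-0.3, 0.4, -0.4]
opening: 0.999
grasp_force: 0.0
```

```bash
python3 go.py .589 .3126 .017 -85.6
python3 - <<'E'
from h import *
p,d=shot("top","top5"); s,_=shot("scene","scene5"); strips(p,d)
cv2.imwrite("pics/c6.png",np.hstack([cv2.resize(p[180:330,180:480],(400,200)),cv2.resize(s[200:400,180:480],(400,267))[:200]]))
E
```

```text
pos [0.5778 0.2669 0.1377] yaw -85.41 shift [ 0.0148 -0.0446  0.1207] turn 0.0033 shift after turn [ 0.0146 -0.0447]
caul [0.4256 0.4545] 10.0 [np.float64(40.0), np.float64(118.0)] h [0.423 0.454 0.019]
```

View pics/c6.png

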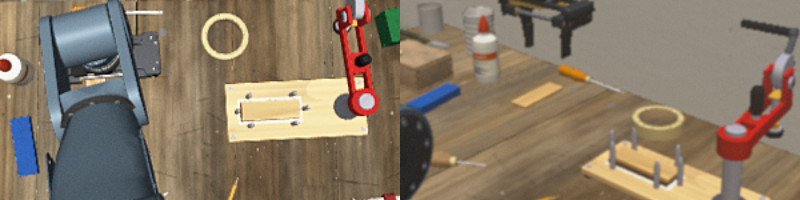

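The pale strip is flat on the stack, strip 3 hasn't moved, and the caul has been knocked to (.426,.4545). I'll carry on with strip 3.

Call:
send_rows:
  plan:
    - [0, 0.005, -0.015, 0, 0]
    - [0, 0.005, -0.015, 0.01, 0]
    - [0, 0.0046, -0.0147, 0.02, 0.003]
    - [0, 0, 0, 0.025, 0]
    - [0, 0, 0, 0.02, 0]
    - [0, 0, 0, 0.015, 0]
    - [0, 0, 0, 0.01, 0]
    - [0, 0, 0, 0.01, 0]
    - [0, 0, 0, 0.005, 0]
    - [0, 0, 0, 0, 0]
    - [0, 0, 0, 0, 0]

```text
time_s: 26.68
position: [0.5895, 0.3128, 0.0224]
tcp_rot: [[0.997, 0.074, 0.001], [0.074, -0.997, 0.0], [0.001, -0.0, -1.0]]
force: [-0.3, 0.3, 0.5]
opening: 0.999
grasp_force: 0.0
```

```bash
python3 go.py .589 .3126 .0165 -85.6
```

```text
pos [0.5895 0.3128 0.0224] yaw -85.75 shift [-0.0005  0.0002  0.0059] turn -0.0027 shift after turn [-0.0005  0.0002]
```

Call:
send_rows:
  plan:
    - [0, -0.0005, 0, 0.003, 0]
    - [0, 0, 0, 0.003, 0]
    - [255, 0, 0, 0, 0]
    - [255, 0, 0, 0, 0]
    - [255, 0, 0, 0, 0]
    - [255, 0, 0, 0, 0]
    - [255, 0, 0, 0, 0]
    - [255, 0, 0, 0, 0]
    - [255, 0, 0, 0, 0]
    - [255, 0, 0, 0, 0]
    - [255, 0, 0, 0, 0]
    - [255, 0, 0, 0, 0]
    - [255, 0, 0, 0, 0]
    - [255, 0, 0, 0, 0]

```text
time_s: 27.85
position: [0.5887, 0.3127, 0.0162]
tcp_rot: [[0.997, 0.074, 0.0], [0.074, -0.997, 0.0], [0.0, -0.0, -1.0]]
force: [0.1, 0.6, 0.4]
opening: 0.453
grasp_force: 30.0
```

Call:
send_rows:
  plan:
    - [255, 0, 0, -0.01, 0]
    - [255, 0, 0, -0.03, 0]
    - [255, 0, 0, -0.03, -0.1184]
    - [255, 0, 0, -0.03, -0.1184]
    - [255, 0, 0, -0.02, -0.1184]
    - [255, 0, 0, 0, -0.1184]
    - [255, 0, 0, 0, -0.1184]
    - [255, 0, 0, 0, -0.1184]
    - [255, 0, 0, 0, -0.1184]
    - [255, 0, 0, 0, -0.1184]
    - [255, 0, 0, 0, -0.1184]
    - [255, 0, 0, 0, -0.1184]
    - [255, 0, 0, 0, -0.1184]
    - [255, 0, 0, 0, -0.1184]
    - [255, 0, 0, 0, -0.1184]
    - [255, 0, 0, 0, 0]

```text
time_s: 29.18
position: [0.5884, 0.3124, 0.1367]
tcp_rot: [[-0.044, 0.999, -0.0], [0.999, 0.044, -0.0], [-0.0, -0.0, -1.0]]
force: [0.4, 0.4, -0.2]
opening: 0.457
grasp_force: 30.0
```

```bash
python3 go.py .4966 -.051 .14 2.6
```

```text
pos [0.5884 0.3124 0.1367] yaw 2.54 shift [-0.359  -0.1079 -0.0033] turn -0.001 shift after turn [-0.3589 -0.1082]
```

Call:
send_rows:
  plan:
    - [255, -0.015, -0.005, 0, -0.001]
    - [255, -0.03, -0.009, 0, 0]
    - [255, -0.03, -0.009, 0, 0]
    - [255, -0.03, -0.009, 0, 0]
    - [255, -0.03, -0.009, 0, 0]
    - [255, -0.03, -0.009, 0, 0]
    - [255, -0.03, -0.009, 0, 0]
    - [255, -0.03, -0.009, 0, 0]
    - [255, -0.03, -0.009, 0, 0]
    - [255, -0.03, -0.009, 0, 0]
    - [255, -0.03, -0.009, 0, 0]
    - [255, -0.028, -0.009, 0, 0]
    - [255, -0.016, -0.004, 0, 0]
    - [255, 0, 0, 0, 0]
    - [255, 0, 0, 0, 0]
    - [255, 0, 0, 0, 0]

```text
time_s: 30.52
position: [0.4964, -0.0502, 0.1365]
tcp_rot: [[-0.042, 0.999, 0.0], [0.999, 0.042, 0.0], [0.0, 0.0, -1.0]]
force: [-0.4, -0.4, 0.9]
opening: 0.453
grasp_force: 30.0
```

```bash
python3 go.py .4966 -.051 .051 2.6
python3 - <<'E'
from h import *
p,d=shot("top","top6"); Y=np.array([-.045,.999])
g=cv2.Canny(p,60,150); 
# held strip outer end: strongest column step in the pale area rows 258..266
r=cv2.cvtColor(p,cv2.COLOR_BGR2GRAY)[257:267,352:378].mean(0); print(r.round().astype(int).tolist())
E
```

```text
pos [ 0.4964 -0.0502  0.1365] yaw 2.4 shift [-0.0008  0.0002  0.0855] turn -0.0036 shift after turn [-0.0008  0.0002]
[235, 235, 236, 237, 193, 175, 203, 225, 94, 145, 220, 204, 183, 211, 208, 207, 206, 207, 207, 207, 207, 206, 206, 206, 206, 209]
```

Call:
send_rows:
  plan:
    - [255, -0.0005, 0, 0, -0.003]
    - [255, 0, 0, 0.01, 0]
    - [255, 0, 0, 0.015, 0]
    - [255, 0, 0, 0.015, 0]
    - [255, 0, 0, 0.015, 0]
    - [255, 0, 0, 0.012, 0]
    - [255, 0, 0, 0.008, 0]
    - [255, 0, 0, 0.006, 0]
    - [255, 0, 0, 0.004, 0]
    - [255, 0, 0, 0, 0]
    - [255, 0, 0, 0, 0]
    - [255, 0, 0, 0.001, 0]
    - [0, 0, 0, 0, 0]
    - [0, 0, 0, 0, 0]
    - [0, 0, 0, 0, 0]
    - [0, 0, 0, 0, 0]
    - [0, 0, 0, 0, 0]
    - [0, 0, 0, -0.01, 0]
    - [0, 0, 0, -0.03, 0]
    - [0, 0, 0, -0.03, 0]

```text
time_s: 32.23
position: [0.4952, -0.0509, 0.1204]
tcp_rot: [[-0.046, 0.999, -0.004], [0.999, 0.046, 0.001], [0.001, -0.003, -1.0]]
force: [0.6, -0.2, 0.2]
opening: 0.953
grasp_force: 0.0
```

Call:
send_rows:
  plan:
    - [0, 0.02, 0, -0.02, 0]
    - [0, 0.03, 0, 0, 0]
    - [0, 0.03, 0, 0, 0]
    - [0, 0.03, 0, 0, 0]
    - [0, 0.03, 0, 0, 0]
    - [0, 0.03, 0, 0, 0]
    - [0, 0.03, 0, 0, 0]
    - [0, 0.03, 0, 0, 0]
    - [0, 0, 0, 0, 0.12]
    - [0, 0, 0, 0, 0.12]
    - [0, 0, 0, 0, 0.12]
    - [0, 0, 0, 0, 0.12]
    - [0, 0, 0, 0, 0.12]
    - [0, 0, 0, 0, 0.12]
    - [0, 0, 0, 0, 0.12]
    - [0, 0, 0, 0, 0.12]
    - [0, 0, 0, 0, 0.12]
    - [0, 0, 0, 0, 0.12]
    - [0, 0, 0, 0, 0.12]
    - [0, 0, 0, 0, 0]

```text
time_s: 33.9
position: [0.4856, 0.1785, 0.1408]
tcp_rot: [[0.957, 0.291, 0.001], [0.291, -0.957, 0.0], [0.001, 0.0, -1.0]]
force: [-0.4, 0.3, 0.6]
opening: 1.0
grasp_force: 0.0
```

```bash
python3 - <<'E'
from h import *
p,d=shot("top","top7"); s,_=shot("scene","scene7")
for c,m in blobs("top",p,(105,120,60),(130,255,255),(150,230,260,345),150):
    q=rect("top",c,.02); print("caul",q[0].round(4),round(q[1],1),q[2],height("top",c,d).round(3))
for c,m in blobs("top",p,(14,60,190),(28,200,255),(355,245,400,280),100):
    q=rect("top",c,.042); print("pale",q[0].round(4),round(q[1],1),q[2],height("top",c,d).round(3))
cv2.imwrite("pics/c7.png",np.hstack([cv2.resize(p[180:330,180:480],(400,200)),cv2.resize(s[240:400,290:440],(400,427))[100:300]]))
E
python3 go.py .4256 .4545 .05 -80
```

```text
caul [0.4256 0.4546] 10.0 [np.float64(40.0), np.float64(118.0)] [0.426 0.455 0.019]
pale [ 0.4665 -0.0357] 88.9 [np.float64(38.0), np.float64(119.0)] [ 0.457 -0.044  0.018]
pale [ 0.4933 -0.0452] 92.5 [np.float64(39.0), np.float64(105.0)] [ 0.494 -0.045  0.042]
pale [ 0.5215 -0.0373] 89.5 [np.float64(38.0), np.float64(121.0)] [ 0.534 -0.038  0.018]
pos [0.4856 0.1785 0.1407] yaw -72.79 shift [ 0.0243 -0.2814  0.0907] turn 0.1258 shift after turn [-0.0112 -0.2822]
```

View pics/c7.png

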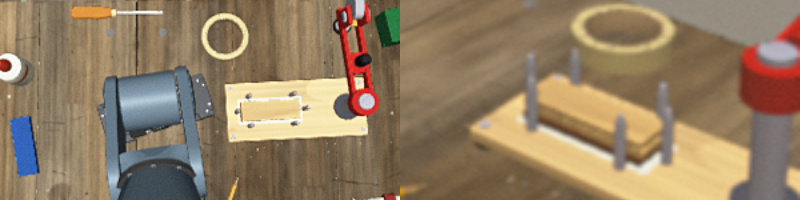

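The stack of three lies flat, top at 42 mm. The caul is now near the wooden box, so I'll measure the box before going in.

Run:
```python
from h import *
p,d=shot("top")
v,u=np.mgrid[240:310,95:205]; w=dep("top",np.c_[u.ravel(),v.ravel()],d); ok=d[v.ravel(),u.ravel()]>0
b=w[ok&(w[:,2]>.03)&(w[:,2]<.2)]; print("box z",np.percentile(b[:,2],[5,50,95]),"x",np.percentile(b[:,0],[1,99]),"y",np.percentile(b[:,1],[1,99]))
```

```text
box z [0.05142481 0.06190358 0.06611861] x [0.41954956 0.5556649 ] y [0.4657325  0.67884715]
```

Call:
send_rows:
  plan:
    - [80, 0, 0, 0, 0.063]
    - [80, 0, 0, 0, 0.063]
    - [80, -0.0015, -0.025, 0, 0]
    - [80, -0.0015, -0.03, 0, 0]
    - [80, -0.0015, -0.03, 0, 0]
    - [80, -0.0015, -0.03, 0, 0]
    - [80, -0.001, -0.03, 0, 0]
    - [80, -0.001, -0.03, 0, 0]
    - [80, -0.001, -0.03, 0, 0]
    - [80, -0.001, -0.03, 0, 0]
    - [80, -0.001, -0.03, 0, 0]
    - [80, 0, -0.017, 0, 0]
    - [80, 0, 0, 0, 0]
    - [80, 0, 0, 0, 0]
    - [80, 0, 0, 0, 0]

```text
time_s: 35.3
position: [0.4265, 0.4537, 0.1399]
tcp_rot: [[0.985, 0.171, -0.001], [0.171, -0.985, -0.001], [-0.001, 0.001, -1.0]]
force: [0.5, -0.6, 0.2]
opening: 0.684
grasp_force: 0.0
```

```bash
python3 go.py .4256 .4546 .022 -80
```

```text
pos [0.4265 0.4537 0.1399] yaw -80.13 shift [-0.0007 -0.0011  0.1179] turn -0.0023 shift after turn [-0.0007 -0.0011]
```

Call:
send_rows:
  plan:
    - [80, -0.0007, -0.001, 0.01, 0]
    - [80, 0, 0, 0.02, 0]
    - [80, 0, 0, 0.025, 0]
    - [80, 0, 0, 0.02, 0]
    - [80, 0, 0, 0.015, 0]
    - [80, 0, 0, 0.012, 0]
    - [80, 0, 0, 0.009, 0]
    - [80, 0, 0, 0.005, 0]
    - [80, 0, 0, 0, 0]
    - [80, 0, 0, 0, 0]
    - [255, 0, 0, 0, 0]
    - [255, 0, 0, 0, 0]
    - [255, 0, 0, 0, 0]
    - [255, 0, 0, 0, 0]
    - [255, 0, 0, 0, 0]
    - [255, 0, 0, 0, 0]
    - [255, 0, 0, 0, 0]
    - [255, 0, 0, 0, 0]

```text
time_s: 36.8
position: [0.4265, 0.4563, 0.025]
tcp_rot: [[0.985, 0.17, 0.002], [0.17, -0.985, 0.002], [0.002, -0.002, -1.0]]
force: [-1.1, 2.9, 5.8]
opening: 0.455
grasp_force: 30.0
```

Call:
send_rows:
  plan:
    - [255, 0, 0, -0.01, 0]
    - [255, 0, 0, -0.03, 0]
    - [255, 0, 0, -0.03, 0]
    - [255, 0, 0.01, -0.03, 0]
    - [255, 0, 0.03, -0.02, 0]
    - [255, 0, 0.03, -0.01, 0]
    - [255, 0, 0.03, 0, 0]
    - [255, 0, 0.03, 0, 0]
    - [255, 0, 0.03, 0, 0]
    - [255, 0, 0, 0, 0]
    - [255, 0, 0, 0, 0]

```text
time_s: 37.72
position: [0.4528, 0.2958, 0.1541]
tcp_rot: [[0.986, 0.167, -0.002], [0.167, -0.986, -0.001], [-0.002, 0.001, -1.0]]
force: [-0.2, -0.3, -0.8]
opening: 0.451
grasp_force: 30.0
```

```bash
python3 go.py .4966 -.051 .14 2.6
```

```text
pos [0.4528 0.2958 0.1541] yaw -80.37 shift [-0.0148  0.3493  0.0141] turn -1.4482 shift after turn [-0.3485  0.028 ]
```

Call:
send_rows:
  plan:
    - [255, 0, 0, 0, -0.1207]
    - [255, 0, 0, 0, -0.1207]
    - [255, 0, 0, 0, -0.1207]
    - [255, 0, 0, 0, -0.1207]
    - [255, 0, 0, 0, -0.1207]
    - [255, 0, 0, 0, -0.1207]
    - [255, 0, 0, 0, -0.1207]
    - [255, 0, 0, 0, -0.1207]
    - [255, 0, 0, 0, -0.1207]
    - [255, 0, 0, 0, -0.1207]
    - [255, 0, 0, 0, -0.1207]
    - [255, 0, 0, 0, -0.1207]
    - [255, 0, 0, 0, 0]

```text
time_s: 38.8
position: [0.4525, 0.2987, 0.1539]
tcp_rot: [[-0.052, 0.999, -0.001], [0.999, 0.052, -0.0], [-0.0, -0.001, -1.0]]
force: [-0.1, -0.2, -1.2]
opening: 0.455
grasp_force: 30.0
```

Call:
send_rows:
  plan:
    - [255, -0.015, 0.002, 0, 0]
    - [255, -0.03, 0.003, 0, 0]
    - [255, -0.03, 0.003, 0, 0]
    - [255, -0.03, 0.003, 0, 0]
    - [255, -0.03, 0.003, 0, 0]
    - [255, -0.03, 0.003, 0, 0]
    - [255, -0.03, 0.003, 0, 0]
    - [255, -0.03, 0.002, 0, 0]
    - [255, -0.03, 0.002, 0, 0]
    - [255, -0.03, 0.002, 0, 0]
    - [255, -0.03, 0.002, 0, 0]
    - [255, -0.021, 0, 0, 0]
    - [255, -0.012, 0, 0, 0]
    - [255, 0, 0, 0, 0]
    - [255, 0, 0, 0, 0]
    - [255, 0, 0, 0, 0]

```text
time_s: 40.13
position: [0.4975, -0.047, 0.154]
tcp_rot: [[-0.049, 0.999, -0.001], [0.999, 0.049, 0.001], [0.001, -0.001, -1.0]]
force: [0.4, -0.7, -0.7]
opening: 0.456
grasp_force: 30.0
```

```bash
python3 go.py .4966 -.05 .067 2.6
python3 - <<'E'
from h import *
p,d=shot("top","top8"); Y=np.array([-.045,.999]); z=read_state()["position"][2]-.005
for c,m in blobs("top",p,(100,120,60),(130,255,255),(340,235,420,290),30):
    i=c[c[:,0]<=c[:,0].min()+1].mean(0); print(c.min(0),c.max(0),"end centre",ray("top",i,z)[0,:2]-.06*Y)
E
```

```text
pos [ 0.4975 -0.047   0.154 ] yaw 2.8 shift [-0.0029 -0.0011  0.087 ] turn 0.0035 shift after turn [-0.0029 -0.001 ]
[365 254] [380 269] end centre [ 0.49537995 -0.04988623]
```

Call:
send_rows:
  plan:
    - [255, -0.0012, 0, 0, 0.0035]
    - [255, 0, 0, 0.01, 0]
    - [255, 0, 0, 0.015, 0]
    - [255, 0, 0, 0.015, 0]
    - [255, 0, 0, 0.015, 0]
    - [255, 0, 0, 0.012, 0]
    - [255, 0, 0, 0.008, 0]
    - [255, 0, 0, 0.006, 0]
    - [255, 0, 0, 0.004, 0]
    - [255, 0, 0, 0, 0]
    - [255, 0, 0, 0.001, 0]
    - [255, 0, 0, 0, 0]

```text
time_s: 41.18
position: [0.4985, -0.0497, 0.0685]
tcp_rot: [[-0.045, 0.999, 0.001], [0.999, 0.045, -0.0], [-0.0, 0.001, -1.0]]
force: [-0.1, -0.9, -1.4]
opening: 0.458
grasp_force: 30.0
```

Call:
send_rows:
  plan:
    - [255, 0, 0, 0.0012, 0]
    - [255, 0, 0, 0, 0]
    - [0, 0, 0, 0, 0]
    - [0, 0, 0, 0, 0]
    - [0, 0, 0, 0, 0]
    - [0, 0, 0, 0, 0]
    - [0, 0, 0, 0, 0]
    - [0, 0, 0, -0.01, 0]
    - [0, 0, 0, -0.03, 0]
    - [0, 0, 0, -0.04, 0]
    - [0, 0, 0, -0.04, 0]
    - [0, 0, 0, -0.04, 0]
    - [0, 0, 0, -0.04, 0]
    - [0, 0, 0, -0.04, 0]
    - [0, 0.03, -0.01, 0, 0]
    - [0, 0.03, -0.01, 0, 0]
    - [0, 0.03, -0.01, 0, 0]
    - [0, 0.03, -0.01, 0, 0]
    - [0, 0, 0, 0, 0]

```text
time_s: 42.77
position: [0.4491, 0.0726, 0.3076]
tcp_rot: [[-0.049, 0.999, -0.002], [0.999, 0.05, 0.003], [0.003, -0.002, -1.0]]
force: [-0.6, -0.5, -0.4]
opening: 1.002
grasp_force: 0.0
```

Run:
```python
from h import *
p,d=shot("top","top9"); s,_=shot("scene","scene9")
for c,m in blobs("top",p,(100,120,60),(130,255,255),(340,235,420,290),100):
    q=rect("top",c,.062); print("caul",q[0].round(4),round(q[1],1),q[2],height("top",c,d).round(3))
cv2.imwrite("pics/c9.png",np.hstack([cv2.resize(p[170:300,335:465],(400,400)),cv2.resize(s[220:400,300:480],(400,400))]))
```

```text
(no output)
```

View pics/c9.png

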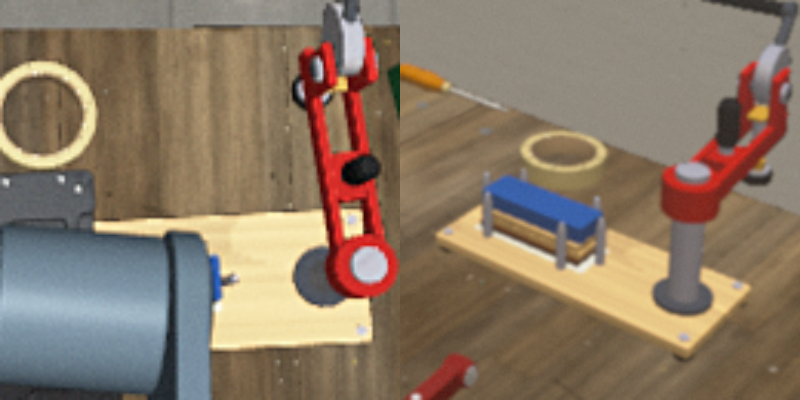

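The caul sits flat on the three strips between the posts. The knob top is at (362,165) in the left panel, i.e. px (452.7,223.6), and the pivot at (370,265).

```bash
python3 - <<'E'
from h import *
k=ray("top",np.array([364,164])*130/400+[335,170]-.3,.19)[0,:2]; pv=ray("top",np.array([370,264])*130/400+[335,170]-.3,.153)[0,:2]
print(k,pv,"bearing",np.degrees(np.arctan2(*(k-pv)[::-1])),np.linalg.norm(k-pv))
E
python3 go.py .578 -.208 .33 -83
```

```text
[ 0.57991462 -0.19848085] [ 0.50427308 -0.21132009] bearing 9.633447362954062 0.07672345984813786
pos [0.4521 0.0693 0.3077] yaw 2.75 shift [-0.283   0.1125 -0.0223] turn 1.4966 shift after turn [0.0912 0.2905]
```

Call:
send_rows:
  plan:
    - [0, -0.012, 0.005, -0.01, 0]
    - [0, -0.025, 0.0103, -0.012, 0]
    - [0, -0.025, 0.0103, 0, 0]
    - [0, -0.025, 0.0103, 0, 0]
    - [0, -0.025, 0.0103, 0, 0]
    - [0, -0.025, 0.0103, 0, 0]
    - [0, -0.025, 0.0103, 0, 0]
    - [0, -0.025, 0.0103, 0, 0]
    - [0, -0.025, 0.0103, 0, 0]
    - [0, -0.025, 0.0103, 0, 0]
    - [0, -0.025, 0.0103, 0, 0]
    - [0, -0.012, 0.005, 0, 0]
    - [0, 0, 0, 0, 0.1209]
    - [0, 0, 0, 0, 0.1209]
    - [0, 0, 0, 0, 0.1209]
    - [0, 0, 0, 0, 0.1209]
    - [0, 0, 0, 0, 0.1209]
    - [0, 0, 0, 0, 0.1209]
    - [0, 0, 0, 0, 0.1209]
    - [0, 0, 0, 0, 0.1209]

```text
time_s: 44.53
position: [0.5776, -0.2007, 0.329]
tcp_rot: [[0.801, 0.599, -0.001], [0.599, -0.801, 0.0], [-0.0, -0.001, -1.0]]
force: [-0.0, 0.1, -0.5]
opening: 0.999
grasp_force: 0.0
```

Call:
send_rows:
  plan:
    - [0, 0, 0, 0, 0.1209]
    - [0, 0, 0, 0, 0.1209]
    - [0, 0, 0, 0, 0.1209]
    - [0, 0, 0, 0, 0.1209]
    - [0, 0, 0, 0, 0]
    - [0, 0, 0, 0, 0]

```text
time_s: 45.03
position: [0.5777, -0.2005, 0.329]
tcp_rot: [[0.986, 0.167, -0.0], [0.167, -0.986, 0.0], [-0.0, -0.0, -1.0]]
force: [0.9, 0.4, -0.1]
opening: 0.996
grasp_force: 0.0
```

```bash
python3 go.py .578 -.199 .166 -80.4
```

```text
pos [ 0.5777 -0.2005  0.329 ] yaw -80.39 shift [ 0.0005 -0.0015  0.163 ] turn 0.0002 shift after turn [ 0.0005 -0.0015]
```

Call:
send_rows:
  plan:
    - [0, 0.0005, -0.0015, 0.013, 0]
    - [0, 0, 0, 0.025, 0]
    - [0, 0, 0, 0.025, 0]
    - [0, 0, 0, 0.025, 0]
    - [0, 0, 0, 0.025, 0]
    - [0, 0, 0, 0.02, 0]
    - [0, 0, 0, 0.015, 0]
    - [0, 0, 0, 0.01, 0]
    - [0, 0, 0, 0.005, 0]
    - [0, 0, 0, 0, 0]

```text
time_s: 45.87
position: [0.5779, -0.1986, 0.1651]
tcp_rot: [[0.986, 0.165, -0.002], [0.165, -0.986, 0.001], [-0.001, -0.001, -1.0]]
force: [-1.1, -0.0, -0.3]
opening: 1.003
grasp_force: 0.0
```

Call:
send_rows:
  plan:
    - [255, 0, 0, 0, 0]
    - [255, 0, 0, 0, 0]
    - [255, 0, 0, 0, 0]
    - [255, 0, 0, 0, 0]
    - [255, 0, 0, 0, 0]
    - [255, 0, 0, 0, 0]
    - [255, 0, 0, 0, 0]
    - [255, 0, 0, 0, 0]
    - [255, 0, 0, 0, 0]
    - [255, 0, 0, 0, 0]
    - [255, 0, 0, 0, 0]
    - [255, 0, 0, 0, 0]
    - [255, 0, 0, 0, 0]
    - [255, 0, 0, 0, 0]
    - [255, 0, 0, 0, 0]
    - [255, 0, 0, 0, 0]

```text
time_s: 47.2
position: [0.5785, -0.1999, 0.1659]
tcp_rot: [[0.986, 0.165, 0.001], [0.165, -0.986, -0.002], [0.0, 0.002, -1.0]]
force: [-0.1, -4.7, -2.4]
opening: 0.24
grasp_force: 30.0
```

Call:
send_rows:
  plan:
    - [255, -0.0002, -0.003, 0, -0.04]
    - [255, -0.00024, -0.006, 0, -0.08]
    - [255, -0.00024, -0.006, 0, -0.08]
    - [255, -0.00024, -0.006, 0, -0.08]
    - [255, -0.00024, -0.006, 0, -0.08]
    - [255, -0.00024, -0.006, 0, -0.08]
    - [255, -0.00024, -0.006, 0, -0.08]
    - [255, -0.00024, -0.006, 0, -0.08]
    - [255, -0.00024, -0.006, 0, -0.08]

```text
time_s: 47.95
position: [0.5588, -0.1581, 0.166]
tcp_rot: [[0.663, 0.749, 0.012], [0.749, -0.663, -0.006], [0.003, 0.012, -1.0]]
force: [10.2, -10.0, -11.7]
opening: 0.247
grasp_force: 30.1
```

Call:
send_rows:
  plan:
    - [255, -0.00024, -0.006, 0, -0.08]
    - [255, -0.00024, -0.006, 0, -0.08]
    - [255, -0.00024, -0.006, 0, -0.08]
    - [255, -0.00024, -0.006, 0, -0.08]
    - [255, -0.00024, -0.006, 0, -0.08]
    - [255, -0.00024, -0.006, 0, -0.08]
    - [255, -0.00024, -0.006, 0, -0.08]
    - [255, -0.00015, -0.0038, 0, -0.05]
    - [255, 0, 0, 0, 0]

```text
time_s: 48.7
position: [0.5179, -0.1356, 0.1659]
tcp_rot: [[0.116, 0.993, 0.012], [0.993, -0.116, 0.001], [0.003, 0.012, -1.0]]
force: [13.5, 3.4, -10.6]
opening: 0.241
grasp_force: 30.1
```

Run:
```python
from h import *
s=read_state(); q=np.array(s["position"][:2])-[.504,-.2115]; print(s["position"],s["force"],s["opening"],"bearing",np.degrees(np.arctan2(q[1],q[0])),np.linalg.norm(q))
R=np.array(s["tcp_rot"]); print("yaw",np.degrees(np.arctan2(R[1,1],R[0,1])))
```

```text
[ 0.51791189 -0.13560044  0.16591793] [ 13.47232894   3.39139126 -10.55718357] 0.24092372219035538 bearing 79.61335230976265 0.07716401141300248
yaw -6.673654218416314
```

Call:
send_rows:
  plan:
    - [255, -0.0002, -0.004, 0, -0.05]
    - [255, -0.0002, -0.004, 0, -0.05]
    - [255, -0.0002, -0.004, 0, -0.04]
    - [255, -0.0001, -0.003, 0, -0.02]
    - [255, 0, 0, 0, 0]
    - [255, 0, 0, 0, 0]

```text
time_s: 49.2
position: [0.5043, -0.1343, 0.1659]
tcp_rot: [[-0.043, 0.999, 0.014], [0.999, 0.043, 0.003], [0.003, 0.015, -1.0]]
force: [17.3, 8.3, -12.4]
opening: 0.244
grasp_force: 30.1
```

Run:
```python
from h import *
s=read_state(); q=np.array(s["position"][:2])-[.504,-.2115]; print(s["position"],s["force"],"bearing",np.degrees(np.arctan2(q[1],q[0])),np.linalg.norm(q))
R=np.array(s["tcp_rot"]); print("yaw",np.degrees(np.arctan2(R[1,1],R[0,1])))
```

```text
[ 0.50428212 -0.13427645  0.16591812] [ 17.27809432   8.2670415  -12.37527744] bearing 89.79068273533127 0.07722406339537563
yaw 2.4429063285990305
```

Call:
send_rows:
  plan:
    - [255, 0, -0.002, 0, 0]
    - [255, 0, -0.0018, 0, 0]
    - [255, 0, 0, 0, 0]
    - [255, 0, 0, 0, 0]
    - [0, 0, 0, 0, 0]
    - [0, 0, 0, 0, 0]
    - [0, 0, 0, 0, 0]
    - [0, 0, 0, 0, 0]
    - [0, 0, 0, 0, 0]
    - [0, 0, 0, 0, 0]

```text
time_s: 50.03
position: [0.4934, -0.1364, 0.166]
tcp_rot: [[-0.044, 0.999, -0.001], [0.999, 0.044, 0.001], [0.001, -0.001, -1.0]]
force: [-0.9, -0.9, 0.2]
opening: 0.61
grasp_force: 0.0
```

Call:
send_rows:
  plan:
    - [0, 0, 0, -0.01, 0]
    - [0, 0, 0, -0.03, 0]
    - [0, 0, 0, -0.04, 0]
    - [0, 0, 0, -0.04, 0]
    - [0, 0, 0, -0.04, 0]
    - [0, 0.03, -0.03, 0, 0]
    - [0, 0.03, -0.03, 0, 0]
    - [0, 0.03, -0.03, 0, 0]
    - [0, 0.03, -0.02, 0, 0]
    - [0, 0.03, -0.01, 0, 0]
    - [0, 0.03, 0, 0, 0]
    - [0, 0.03, 0, 0, 0]
    - [0, 0.03, 0, 0, 0]
    - [0, 0.03, 0, 0, 0]
    - [0, 0.03, 0, 0, 0]
    - [0, 0, 0, 0, 0]

```text
time_s: 51.37
position: [0.3614, 0.1599, 0.3268]
tcp_rot: [[-0.049, 0.999, 0.001], [0.999, 0.049, 0.003], [0.003, 0.001, -1.0]]
force: [0.7, -0.6, 0.6]
opening: 0.996
grasp_force: 0.0
```

Run:
```python
from h import *
p,d=shot("top","top10"); s,_=shot("scene","scene10"); print(read_state()["position"])
cv2.imwrite("pics/c10.png",np.hstack([cv2.resize(p[220:290,345:465],(480,280),interpolation=cv2.INTER_CUBIC),cv2.resize(s[215:375,310:460],(320,341))[:280]]))
```

```text
[0.3618494  0.15666126 0.32646722]
```

View pics/c10.png

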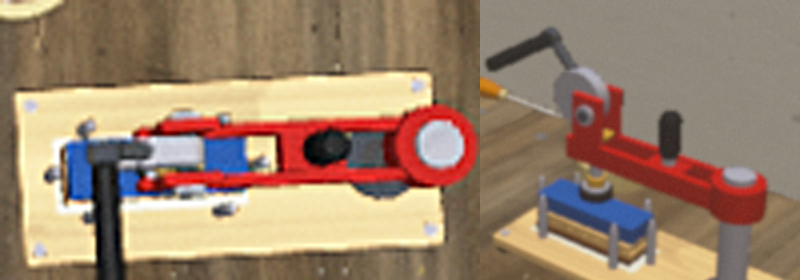

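The pad stands over the caul, and the stack is undisturbed. Pivot top at (437,143), knob top at (328,144), axle ends at (183,116) and (180,191) in the left panel; the bar runs from (103,160) down.

Run:
```python
from h import *
f=lambda u,v:np.array([u,v])/4+[345,220]-.35
pv=np.array([.504,-.2115]); b=lambda q:(q.round(4),np.degrees(np.arctan2(*(q-pv)[::-1])).round(2),np.linalg.norm(q-pv).round(4))
print("pivot",ray("top",f(437,143),.153)[0,:2]); 
print("knob",b(ray("top",f(326,144),.19)[0,:2]))
print("cam",b((ray("top",f(183,116),.17)[0,:2]+ray("top",f(180,191),.17)[0,:2])/2))
p=cv2.imread("pics/top10.png"); hsv=cv2.cvtColor(p,cv2.COLOR_BGR2HSV)
red=(((hsv[...,0]<8)|(hsv[...,0]>172))&(hsv[...,1]>130)&(hsv[...,2]>90))
C=[]
for u in range(390,434,2):
    v=np.nonzero(red[235:280,u])[0]+235
    if len(v)>3: q=ray("top",[[u,v.min()],[u,v.max()]],.14)[:,:2]; C.append([*q.mean(0),abs(q[0]-q[1]).max()]) 
C=np.array(C); print(C[::3].round(4).tolist()); k=np.abs(C[:,2]-np.median(C[:,2]))<.004; C=C[k]
k=np.polyfit(C[:,1],C[:,0],1); print("centreline bearing",90+np.degrees(np.arctan(-k[0])),"x at pivot y",np.polyval(k,-.2115),"x at pad y",np.polyval(k,-.0515))
```

```text
pivot [ 0.50454287 -0.20873375]
knob (array([ 0.5016, -0.1307]), np.float64(91.67), np.float64(0.0808))
cam (array([ 0.4982, -0.0477]), np.float64(92.02), np.float64(0.1639))
[[0.5017, -0.0528, 0.0375], [0.5016, -0.0678, 0.0375], [0.4989, -0.0827, 0.0375], [0.5, -0.0977, 0.035], [0.4987, -0.1127, 0.0375], [0.501, -0.1278, 0.0375], [0.5009, -0.1428, 0.0375], [0.5008, -0.1578, 0.0375]]
centreline bearing 90.07527480705315 x at pivot y 0.500411032634314 x at pad y 0.5002008255970702
```

Run:
```python
from h import *
def cen(n,im,lo,hi,roi):
    u0,v0,u1,v1=roi; m=cv2.inRange(cv2.cvtColor(im[v0:v1,u0:u1],cv2.COLOR_BGR2HSV),np.array(lo),np.array(hi))
    k,l,st,c=cv2.connectedComponentsWithStats(m); i=1+st[1:,4].argmax(); return c[i]+[u0,v0],st[i]
for tag in ("0","1","10"):
    t,s=cv2.imread(f"pics/top{tag}.png"),cv2.imread(f"pics/scene{tag}.png")
    a=cen("top",t,(0,0,140),(180,60,255),(446,247,462,264)); 
    print(tag,"cap",a, ray("top",a[0],.153)[0,:2])
    if tag!="1":
        k=cen("top",t,(0,0,0),(180,120,50),(418,247,434,266)); print(" knob top",k,ray("top",k[0],.18)[0,:2])
        k=cen("scene",s,(0,0,0),(180,255,60),(390,258,412,290)); print(" knob scene",k, ray("scene",k[0],.168)[0,:2])
        k=cen("scene",s,(0,0,140),(180,60,255),(415,285,450,310)); print(" cap scene",k, ray("scene",k[0],.153)[0,:2])
s=cv2.imread("pics/scene10.png"); cv2.imwrite("pics/c11.png",np.hstack([cv2.resize(s[285:345,335:395],(400,400),interpolation=cv2.INTER_CUBIC),cv2.resize(t[245:275,355:415],(400,200),interpolation=cv2.INTER_CUBIC).repeat(2,0)]))
```

```text
0 cap (array([454.55454545, 255.6       ]), array([  3,   3,  12,  12, 110], dtype=int32)) [ 0.50403374 -0.21033035]
 knob top (array([426.8974359 , 253.64102564]), array([ 4,  3, 11,  7, 39], dtype=int32)) [ 0.50726091 -0.1352441 ]
 knob scene (array([400.24418605, 276.9127907 ]), array([  6,   9,  10,  21, 172], dtype=int32)) [ 0.50629854 -0.13447824]
 cap scene (array([431.39325843, 295.98876404]), array([ 9,  7, 15,  8, 89], dtype=int32)) [ 0.5032073 -0.2098077]
1 cap (array([454.55454545, 255.6       ]), array([  3,   3,  12,  12, 110], dtype=int32)) [ 0.50403374 -0.21033035]
10 cap (array([454.55454545, 255.6       ]), array([  3,   3,  12,  12, 110], dtype=int32)) [ 0.50403374 -0.21033035]
 knob top (array([427.30952381, 256.21428571]), array([ 5,  6, 10,  7, 42], dtype=int32)) [ 0.5010357  -0.13599835]
 knob scene (array([398.56363636, 277.93333333]), array([  4,  10,  10,  21, 165], dtype=int32)) [ 0.5002693  -0.13457228]
 cap scene (array([434.50224215, 291.52017937]), array([  0,   0,  35,  20, 446], dtype=int32)) [ 0.5229714  -0.20475272]
```

View pics/c11.png

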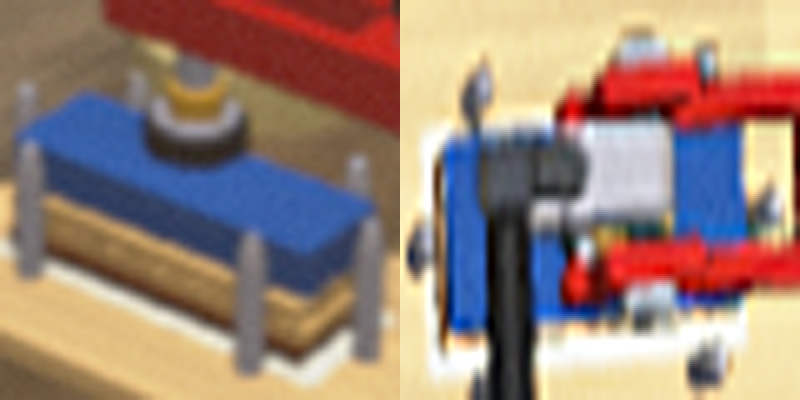

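The pad is centred over the caul in both panels, and both views put the arm within about 0.4° of the bed line. Next is the lever bar.

```bash
python3 - <<'E'
from h import *
f=lambda u,v:np.array([u,v])/4+[345,220]-.35
# bar free end / root: top panel 4x, scene from first-look geometry by dark mask
s=cv2.imread("pics/scene10.png"); u0,v0,u1,v1=300,215,360,260
m=cv2.inRange(cv2.cvtColor(s[v0:v1,u0:u1],cv2.COLOR_BGR2HSV),(0,0,0),(180,255,70)); k,l,st,c=cv2.connectedComponentsWithStats(m); i=1+st[1:,4].argmax()
vs,us=np.nonzero(l==i); print("scene bar u",us.min()+u0,us.max()+u0,[(int(u+u0),round(float(vs[us==u].mean()+v0),1)) for u in range(us.min(),us.max(),4)])
t=cv2.imread("pics/top10.png"); m=cv2.inRange(cv2.cvtColor(t[255:300,360:385],cv2.COLOR_BGR2HSV),(0,0,0),(180,255,60)); k,l,st,c=cv2.connectedComponentsWithStats(m); i=1+st[1:,4].argmax()
vs,us=np.nonzero(l==i); print("top bar",[(round(float(us[vs==v].mean()+360),1),int(v+255)) for v in range(vs.min(),vs.max()+1,4)],vs.max()+255)
E
python3 go.py .421 .0064 .3265 -87.7
```

```text
scene bar u 313 346 [(313, 244.0), (317, 244.0), (321, 242.0), (325, 240.5), (329, 238.5), (333, 236.5), (337, 235.0), (341, 233.0), (345, 233.0)]
top bar [(371.7, 260), (370.4, 264), (371.0, 268), (371.6, 272), (371.4, 276), (371.4, 280), (371.5, 284), (372.0, 288), (372.4, 292), (373.0, 296)] 298
pos [0.3618 0.1567 0.3265] yaw 2.72 shift [-0.1529  0.052  -0.    ] turn 1.5781 shift after turn [0.0531 0.1525]
```

```bash
cat >> h.py <<'E'
def proj(n,X):
    c=calibration(n); q=(np.array(X)-c["xyz"])@np.array(c["rotation"]); return np.array([q[0]/q[2]*c["fx"]+c["cx"],q[1]/q[2]*c["fy"]+c["cy"]])
def barz(sp,line):
    """scene pixel sp on the bar, top bar line u=line(v) -> point"""
    from scipy.optimize import brentq
    g=lambda z:(lambda q:q[0]-line(q[1]))(proj("top",ray("scene",sp,z)[0]))
    return ray("scene",sp,brentq(g,.1,.3))[0]
E
python3 - <<'E'
from h import *
L=lambda v:371.2+(v-274)*.035
for sp in ((321,241.8),(329,238.5),(337,235)): X=barz(sp,L); print(X.round(4),proj("top",X).round(1))
E
```

```text
[0.4234 0.0065 0.2325] [371.7 289.1]
[0.448  0.0068 0.2321] [371.3 278.2]
[0.4736 0.0071 0.2322] [371. 267.]
```

Call:
send_rows:
  plan:
    - [0, -0.01, 0.004, 0, 0.1214]
    - [0, 0, 0, 0, 0.1214]
    - [0, 0, 0, 0, 0.1214]
    - [0, 0, 0, 0, 0.1214]
    - [0, 0, 0, 0, 0.1214]
    - [0, 0, 0, 0, 0.1214]
    - [0, 0, 0, 0, 0.1214]
    - [0, 0, 0, 0, 0.1214]
    - [0, 0, 0, 0, 0.1214]
    - [0, 0, 0, 0, 0.1214]
    - [0, 0, 0, 0, 0.1214]
    - [0, 0, 0, 0, 0.1214]
    - [0, 0, 0, 0, 0.1214]
    - [0, 0.012, 0.035, 0, 0]
    - [0, 0.012, 0.035, 0, 0]
    - [0, 0.012, 0.035, 0, 0]
    - [0, 0.012, 0.035, 0, 0]
    - [0, 0, 0, 0, 0]
    - [0, 0, 0, 0, 0]

```text
time_s: 53.05
position: [0.4202, 0.0052, 0.3261]
tcp_rot: [[1.0, 0.03, -0.0], [0.03, -1.0, -0.0], [-0.0, 0.0, -1.0]]
force: [-0.5, -0.4, 0.9]
opening: 0.998
grasp_force: 0.0
```

```bash
python3 go.py .421 .0064 .2255 -87.7
```

```text
pos [0.4202 0.0052 0.3261] yaw -88.26 shift [ 0.0008 -0.0012  0.1006] turn -0.0099 shift after turn [ 0.0008 -0.0012]
```

Call:
send_rows:
  plan:
    - [0, 0.004, -0.0014, 0.01, -0.01]
    - [0, 0, 0, 0.02, 0]
    - [0, 0, 0, 0.02, 0]
    - [0, 0, 0, 0.02, 0]
    - [0, 0, 0, 0.015, 0]
    - [0, 0, 0, 0.01, 0]
    - [0, 0, 0, 0.004, 0]
    - [0, 0, 0, 0, 0]
    - [150, 0, 0, 0, 0]
    - [150, 0, 0, 0, 0]
    - [150, 0, 0, 0, 0]
    - [150, 0, 0, 0, 0]
    - [150, 0, 0, 0, 0]
    - [150, 0, 0, 0, 0]
    - [150, 0, 0, 0, 0]
    - [150, 0, 0, 0, 0]

```text
time_s: 54.38
position: [0.4239, 0.0098, 0.227]
tcp_rot: [[0.999, 0.047, 0.0], [0.047, -0.999, -0.0], [0.0, 0.0, -1.0]]
force: [-0.2, -0.0, 0.7]
opening: 0.48
grasp_force: 0.0
```

Call:
send_rows:
  plan:
    - [255, 0, 0, 0, 0]
    - [255, 0, 0, 0, 0]
    - [255, 0, 0, 0, 0]
    - [255, 0, 0, 0, 0]
    - [255, 0, 0, 0, 0]
    - [255, 0, 0, 0, 0]
    - [255, 0, 0, 0, 0]
    - [255, 0, 0, 0, 0]

```text
time_s: 55.05
position: [0.4241, 0.0076, 0.2266]
tcp_rot: [[0.999, 0.048, -0.0], [0.048, -0.999, -0.005], [-0.001, 0.005, -1.0]]
force: [0.2, -8.4, -4.7]
opening: 0.17
grasp_force: 30.0
```

```bash
python3 -c "
from rig import read_state as r
s=r();print(s['position'],s['opening'],s['grasp_force'],s['force'])"
```

```text
[0.42408804 0.00756732 0.22657596] 0.1702218064434587 29.991318240190594 [ 0.19987498 -8.37103322 -4.70199806]
```

Call:
send_rows:
  plan:
    - [255, 0, -0.0039, 0.0042, 0]
    - [255, 0, -0.0037, 0.0043, 0]
    - [255, 0, -0.0034, 0.0047, 0]
    - [255, 0, -0.0029, 0.0049, 0]
    - [255, 0, 0, 0, 0]
    - [255, 0, 0, 0, 0]

```text
time_s: 55.55
position: [0.4239, 0.0222, 0.209]
tcp_rot: [[0.999, 0.048, 0.001], [0.048, -0.999, -0.004], [0.001, 0.004, -1.0]]
force: [0.2, -4.7, -0.1]
opening: 0.176
grasp_force: 30.0
```

Call:
send_rows:
  plan:
    - [255, 0, -0.0023, 0.004, 0]
    - [255, 0, -0.002, 0.0041, 0]
    - [255, 0, -0.0016, 0.0041, 0]
    - [255, 0, 0, 0, 0]
    - [255, 0, 0, 0, 0]

```text
time_s: 55.97
position: [0.424, 0.028, 0.197]
tcp_rot: [[0.999, 0.048, 0.002], [0.048, -0.999, -0.004], [0.002, 0.004, -1.0]]
force: [0.5, -5.2, 1.4]
opening: 0.173
grasp_force: 30.0
```

Call:
send_rows:
  plan:
    - [255, 0, -0.0009, 0.003, 0]
    - [255, 0, -0.0007, 0.003, 0]
    - [255, 0, 0, 0, 0]
    - [255, 0, 0, 0, 0]

```text
time_s: 56.3
position: [0.424, 0.0298, 0.1912]
tcp_rot: [[0.999, 0.048, 0.002], [0.048, -0.999, -0.003], [0.002, 0.003, -1.0]]
force: [0.4, -5.9, 2.3]
opening: 0.171
grasp_force: 30.0
```

Run:
```python
from h import *
s=read_state(); print(s["position"],s["force"])
for n in("scene","top"): shot(n,n+"11")
```

```text
[0.42396073 0.02978884 0.19117889] [ 0.42799478 -5.93672938  2.2752515 ]
```

Call:
send_rows:
  plan:
    - [255, 0, -0.0009, 0.0028, 0]
    - [255, 0, -0.0007, 0.0028, 0]
    - [255, 0, -0.0006, 0.0028, 0]
    - [255, 0, 0, 0, 0]
    - [255, 0, 0, 0, 0]
    - [255, 0, 0, 0, 0]

```text
time_s: 56.9
position: [0.4239, 0.0318, 0.1828]
tcp_rot: [[0.999, 0.049, 0.002], [0.049, -0.999, -0.003], [0.002, 0.004, -1.0]]
force: [-0.4, -6.6, 3.0]
opening: 0.173
grasp_force: 30.0
```

Run:
```python
from h import *
s=read_state(); print(s["position"],s["force"])
d=np.array(s["position"])-[.42409,.00757,.22658]; L=np.hypot(d[1],d[2]); am=np.arctan2(-d[2],d[1]); D=2*np.arcsin(L/.17); print("a0,a1 chord",am-D/2,am+D/2,"a1 by z",np.arccos((s["position"][2]+.005-.17)/.085))
```

```text
[0.42393148 0.03180487 0.18283971] [-0.44598746 -6.60821626  2.99723202]
a0,a1 chord 0.766273722743443 1.3634048319762258 a1 by z 1.359345216416465
```

Call:
send_rows:
  plan:
    - [0, 0, 0, 0, 0]
    - [0, 0, 0, 0, 0]
    - [0, 0, 0, 0, 0]
    - [0, 0, 0, 0, 0]
    - [0, 0, 0, 0, 0]
    - [0, 0, 0, 0, 0]
    - [0, 0, 0, -0.01, 0]
    - [0, 0, 0, -0.03, 0]
    - [0, 0, 0, -0.04, 0]
    - [0, 0, 0, -0.04, 0]
    - [0, 0, 0, -0.03, 0]
    - [0, 0, -0.04, 0, 0]
    - [0, 0, -0.04, 0, 0]
    - [0, 0, -0.04, 0, 0]
    - [0, 0, -0.04, 0, 0]
    - [0, 0, -0.04, 0, 0]
    - [0, 0, 0, 0, 0]

```text
time_s: 58.32
position: [0.4122, 0.2393, 0.3323]
tcp_rot: [[0.999, 0.054, 0.0], [0.054, -0.999, 0.004], [0.0, -0.004, -1.0]]
force: [0.5, -0.6, -0.2]
opening: 0.994
grasp_force: 0.0
```

Run:
```python
from h import *
t,d=shot("top","top12"); s,_=shot("scene","scene12"); print(read_state()["position"])
u0,v0,u1,v1=290,215,350,275
m=cv2.inRange(cv2.cvtColor(s[v0:v1,u0:u1],cv2.COLOR_BGR2HSV),(0,0,0),(180,255,70)); k,l,st,c=cv2.connectedComponentsWithStats(m); i=1+st[1:,4].argmax()
vs,us=np.nonzero(l==i); S=[(int(u+u0),float(vs[us==u].mean()+v0)) for u in range(us.min(),us.max(),4)]; print(S)
m=cv2.inRange(cv2.cvtColor(t[262:300,355:385],cv2.COLOR_BGR2HSV),(0,0,0),(180,255,60)); k,l,st,c=cv2.connectedComponentsWithStats(m); i=1+st[1:,4].argmax()
vs,us=np.nonzero(l==i); k=np.polyfit(vs+262,us+355,1); print("top line",k,vs.min()+262,vs.max()+262)
L=lambda v:np.polyval(k,v)
for sp in S[2:-2]:
    try: print(barz(sp,L).round(4))
    except Exception as e: print(e)
kn=cv2.inRange(cv2.cvtColor(s[258:290,385:412],cv2.COLOR_BGR2HSV),(0,0,0),(180,255,60)); q,l,st,c=cv2.connectedComponentsWithStats(kn); i=1+st[1:,4].argmax(); print("knob scene",ray("scene",c[i]+[385,258],.168)[0,:2])
cv2.imwrite("pics/c12.png",np.hstack([cv2.resize(t[215:295,345:465],(450,300),interpolation=cv2.INTER_CUBIC),cv2.resize(s[230:350,310:450],(350,300),interpolation=cv2.INTER_CUBIC)]))
```

```text
[0.41253182 0.23448836 0.33184625]
[(305, 261.0), (309, 260.5), (313, 258.5), (317, 257.0), (321, 254.5), (325, 252.5), (329, 250.5), (333, 249.5)]
top line [5.04053557e-02 3.44871011e+02] 262 298
[0.4228 0.03   0.1881]
[0.4354 0.0303 0.1872]
[0.4485 0.0308 0.1885]
[0.4616 0.0312 0.1887]
knob scene [ 0.50059005 -0.13453127]
```

View pics/c12.png

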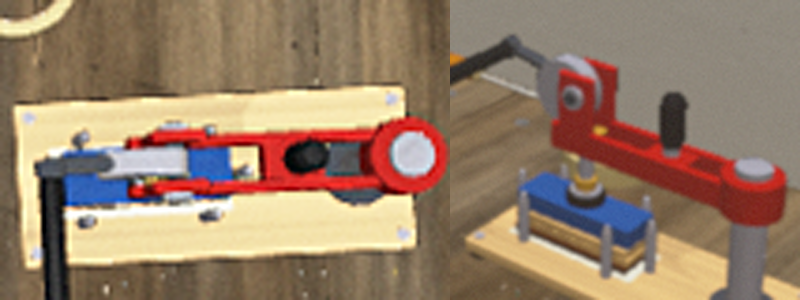

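The pad bears on the caul at centre, the stack and bystanders are undisturbed, and the bar stands at z = 0.188, which gives a lever angle of about 1.21 rad, or about 3 mm of spring. Handing in.

```bash
python3 -c "
from rig import hand_in
print(hand_in())"
```

```text
the job is handed in; nothing more can be done
None
```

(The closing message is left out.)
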